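# Fetch the slide box from behind the reagent bottles

## Robot

A 7-joint arm with a two-finger parallel gripper is mounted at the origin on the work surface. World frame = base frame: x ahead of the robot, y to its left, z up, the work surface at z = 0. Lengths are in m, angles in rad, forces in N, time in s.
With the tool pointing down it reaches from about 0.35 to 0.9 m from the base axis. Payload 7.2 kg.
Tool frame: the origin (TCP) lies midway between the tips of the shut fingers; the grasp point (between the pads) lies 19 mm behind it; z points along the fingers, y is the direction in which the jaws open and shut (so a half turn about z gives the same grasp; the last joint's range is limited). The gripper opens to 88 mm and grips with 3 to 60 N. Pads are 20 mm wide; open, the fingers measure 115 mm over their backs; the gripper's body (75 mm by 178 mm) begins 61 mm behind the grasp point.
Start: joints at [-1.357, 0.411, -0.013, 1.596, 0.006, 1.134, -0.082], TCP at [0.174, 0.6, 0.223] pointing down, gripper open.
Joint ranges: [-2.95, 2.95], [-0.29, 1.99], [-1.47, 1.44], [0.14, 2.54], [-1.03, 4.17], [0.13, 1.85], [-2.86, 2.86]. Speed limits (rad/s): [2.39, 2.39, 3.01, 3.01, 3.14, 3.14, 3.14].

## Interface

Orientations are given as a unit quaternion [x, y, z, w].
In Python, from rig import state, capture, finish_job, outline_of gives the robot as it stands. The module is installed in compiled form; this text tells all that it offers.
- The arm moves only by the shell command python3 -m pendant 'ROWS' [FORCE]. ROWS is a JSON object of lists of equal length, an entry for each row: "delta_pos": the shift along the world's x, y, z in mm, a list of three; "twist": the turn, a rotation vector about the world's x, y, z in degrees, a list of three; "claw": the finger opening in mm, from 0 to 87.8. In form: {"delta_pos": [[tx, ty, tz], ...], "twist": [[rx, ry, rz], ...], "claw": [claw, ...]}. A call has 1 to 5 rows; each row is the pose to reach, as a shift and turn from the pose commanded when the call began; what a row does not reach only later rows make up. A row lasts 1/8 s, in which the tool goes at most 62.5 mm and 10.7 degrees, less where a joint would pass 70% of its speed; a pose out of reach is approached as far as the arm can. A call with a gripper value outside its range is refused whole. The fingers move at their own pace and stop on an object; FORCE is the grip in N (left out, the last holds). Time passes only in rows, so rows that repeat a pose let the fingers close. It gives the time, the measured TCP pose, the force and the opening at its end, in the units of the state.
- state(): the state, without advancing time (a new reading comes with each control period).
- capture(name): name is "side" or "top" or "wrist"; returns a dict with "pixels" (400x640x3 uint8, red, green, blue), "K" (3x3 intrinsics, pixels), "extrinsics" (4x4, takes a point from camera to world coordinates). Camera axes: x right, y down, z forward; pixel columns grow to the right and rows downward; lengths in m; the calibration is good to about 2 mm. The wrist camera is an equidistant fisheye: a pixel r from the principal point sees the ray r / f radians off the axis. A picture is of the moment at which its call begins. There is no depth.
- finish_job(): hands the job in, once; it reports no verdict.
Trained networks look in the newest picture that a camera, given by its name, has taken for a name from the list of things; names that differ only in an ending like _2 or _b are one class to them, and where a whole thing is asked for, a point or a joint stands for the part that bears it (a point fixed in the world has none). Each returns a list of dicts, best first, with "score" (0 to 1); they miss things now and then, are a little off and sometimes report something else, mostly with a low value. They report only what shows in the picture. A call takes as long as a camera call. They do not tell look-alikes from the thing itself.
- outline_of(camera, thing): "mask" (400x640 bool, what is visible of it) and "location" ([column, row] in pixels, amid what is visible of it).
The state is a dict: "time_s": time; "joints": joint angles; "qd": joint speeds; "effort": joint torques, N m; "position": TCP position; "ee_rot": TCP orientation; "ft_force": force on the tool from outside, world axes, zero at the start; "torque": the same for the moment, N m; "opening": finger opening in m.
Only numpy, scipy, OpenCV 4.12 (cv2) and the standard library are available. Lean on these libraries where they do the work, as an engineer would, in place of code of your own. Each camera call takes 0.05 s, during which the arm holds its last target.

## Task

The slide box is walled in behind three reagent bottles in the green tray. Move all three bottles onto the flat white board so that they stand there together, then lift the slide box into the aluminium dock, lying flat between its lips, and only then stand each bottle back in the tray on the very spot where it stood at the start. Keep the bottles upright, and leave the petri dish and the cardboard box in the tray where they are.

Things in the scene. Friction and masses are not known exactly. Their poses are not given: they have to be found in the camera images.
- tall_mid (a point): Tall slim round bottle, 118 mm high: body 38 mm across up to 66 mm, shoulder to 74 mm, straight cap 20 mm across from 74 to 106 mm, then a pointed tip to 118 mm (heights above its foot). White plastic with a green cap on top, upright; grip it by the cap, which is round and narrower than the body. Point: on its axis, half-way up; z up along the axis. 60 to 125 g.
- squat_mid (a point): Squat round bottle, 82 mm high: body 48 mm across up to 40 mm, shoulder to 48 mm, straight flat-topped cap 28 mm across from 48 to 82 mm (heights above its foot). White plastic with a green cap on top, upright; grip it by the cap, which is round and narrower than the body. Point: on its axis, half-way up; z up along the axis. 60 to 125 g.
- square_mid (a point): Square bottle, 96 mm high: body 38 x 38 mm up to 56 mm, neck 26 mm across to 62 mm, straight flat-topped cap 24 mm across from 62 to 96 mm (heights above its foot). White plastic with a green cap on top, upright; grip it by the cap, which is round and narrower than the body. Point: on its axis, half-way up; z up along the axis. 60 to 125 g.
- box_mid (a point): Slide box: closed grey plastic box with a dark seam and a paper label, 36 mm (its x) by 100 mm (its y) by 45 mm high, 120 g, standing flat in the tray behind the bottles; to be gripped across its 36 mm, near the middle of its length. Only 6 to 15 mm separate its near face from the bottles. Point: centre of the box, half-way up; z up.
- tray: Green tray, fixed, 220 mm (its x) by 280 mm (its y), rim 18 mm high, walls 4 mm, floor 4 mm thick. Origin: centre of the underside; its -x side faces the robot. The bottles start in a row along its y at x = -13 mm, y = -60, 0 and +60 mm, in any order, each on a flat white round spot 54 mm across; the slide box lies along y behind them at x = +35 mm. A pair of forceps lies flat at the front (x about -75 mm, below 6 mm high).
- board: The side area: flat white plastic board, fixed, 220 mm (its x) by 120 mm (its y), 6 mm thick, without rim, on one side of the tray (left or right). Origin: centre of the underside; z up.
- dock: Aluminium dock for the slide box, fixed, on the other side of the tray: floor 4 mm thick, inside 56 mm (its x) by 130 mm (its y), enclosed by lips 6 mm thick whose top is 12 mm above the bench. The box lies in it with its long side along the dock's y, either way round. Origin: centre of the underside; z up.
- petri_mid (a point): Bystander: closed petri dish of clear glass, 58 mm across, 15 mm high, lying in a front corner of the tray. Point: its centre.
- coverbox_mid (a point): Bystander: small cardboard box 40 x 40 x 25 mm in the back of the tray beside one end of the slide box. Point: its centre.
There are look-alikes about, which are no part of the job. What is shaped like the part that bears squat_mid but purple is not meant.

How it is judged:
By the outcome, as a careful person would: the job done as asked, in the order asked, and still so for the second after the job is handed in, with the robot touching nothing.
It also fails if it takes over 144 s, if anything falls off the work surface, if the arm or the gripper's body presses on something with over 40 N, if the wrist force passes 120 N, or if a joint passes its speed limit or range.

## Working session

There is one attempt and no reset: what is moved stays moved. The work goes in short steps, Python scripts to look and compute and a shell command to move; the robot and the scene stay as the last step left them, time stands still between calls to the robot, and variables do not carry over. Pictures are saved under pics/ and viewed, and the job is handed in when it is done.

```bash
mkdir -p pics; ls
python3 - <<'E'
from rig import *
import cv2
s=state()
print(s)
for n in ["top","side","wrist"]:
    c=capture(n)
    cv2.imwrite(f"pics/{n}0.png",c["pixels"][:,:,::-1])
    print(n,c["K"],c["extrinsics"])
E
```

```text
pics
{'time_s': 0.0, 'joints': array([-1.35719631,  0.41190731, -0.01271338,  1.5970189 ,  0.00560788,
        1.13429731, -0.08222567]), 'qd': array([-1.62581931e-03, -4.59327343e-04, -2.25070587e-05,  1.52716853e-03,
        3.39599771e-04,  1.16664307e-03,  9.72292852e-04]), 'effort': array([-1.12360547e-03, -5.87929559e+01,  6.41536340e-01, -2.91084123e+01,
       -5.37702686e-02,  1.76176359e-02,  1.40446919e-04]), 'position': array([0.17370707, 0.59985979, 0.22181475]), 'ee_rot': array([ 1.40432522e-01,  9.90089931e-01, -7.95866286e-04, -5.25139696e-05]), 'ft_force': array([-1.05082679, -0.31578595,  0.32241242]), 'torque': array([-0.03384932, -0.02534216, -0.00246337]), 'opening': 0.08800170208721776}
top [[377.26270528   0.         311.74807328]
 [  0.         377.26270528 200.98456803]
 [  0.           0.           1.        ]] [[-0.02222313 -0.99684924  0.07614286  0.42142462]
 [-0.99974859  0.02193125 -0.00466752  0.0017773 ]
 [ 0.00298291 -0.07622744 -0.99708599  0.92091483]
 [ 0.          0.          0.          1.        ]]
side [[445.9621535    0.         319.53103621]
 [  0.         445.9621535  195.19008947]
 [  0.           0.           1.        ]] [[ 0.85135974 -0.30795317  0.42467805  0.05093986]
 [-0.52422079 -0.46939165  0.71053785 -0.73821684]
 [-0.01947205 -0.82754838 -0.56105661  0.64886773]
 [ 0.          0.          0.          1.        ]]
wrist [[309.70691629   0.         319.10756722]
 [  0.         309.70691629 198.15366795]
 [  0.           0.           1.        ]] [[ 2.78120194e-01  9.27234645e-01  2.50768958e-01  1.06054512e-01]
 [ 9.60546277e-01 -2.68498335e-01 -7.25223678e-02  6.20584768e-01]
 [ 8.57956407e-05  2.61045124e-01 -9.65326595e-01  3.84390451e-01]
 [ 0.00000000e+00  0.00000000e+00  0.00000000e+00  1.00000000e+00]]
```

View pics/top0.png

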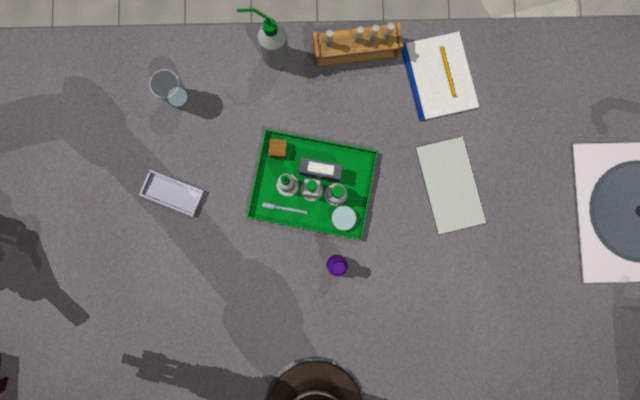

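View pics/side0.png

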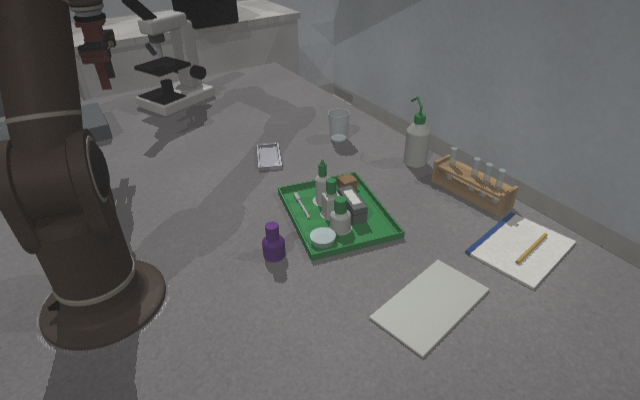

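View pics/wrist0.png

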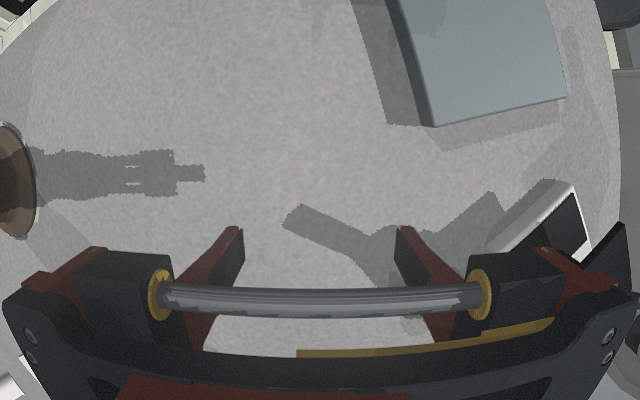

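```bash
cat > h.py <<'E'
from rig import *
import cv2, numpy as np
def backproj(c,uv,z):
    K=c["K"];E=c["extrinsics"]
    uv=np.atleast_2d(uv).astype(float)
    d=np.c_[(uv[:,0]-K[0,2])/K[0,0],(uv[:,1]-K[1,2])/K[1,1],np.ones(len(uv))]
    d=d@E[:3,:3].T; o=E[:3,3]
    return o+d*((z-o[2])/d[:,2])[:,None]
def wback(c,uv,z):
    K=c["K"];E=c["extrinsics"]
    uv=np.atleast_2d(uv).astype(float)
    x=(uv-K[:2,2])/K[0,0]; r=np.linalg.norm(x,axis=1)
    d=np.c_[x*np.where(r>0,np.sin(r)/np.maximum(r,1e-9),1)[:,None],np.cos(r)]
    d=d@E[:3,:3].T; o=E[:3,3]
    return o+d*((z-o[2])/d[:,2])[:,None]
def wproj(c,P):
    E=c["extrinsics"];K=c["K"]
    q=(np.atleast_2d(P)-E[:3,3])@E[:3,:3]
    rr=np.linalg.norm(q[:,:2],axis=1);th=np.arctan2(rr,q[:,2])
    return K[:2,2]+q[:,:2]/rr[:,None]*(th*K[0,0])[:,None]
def proj(c,P):
    E=c["extrinsics"];K=c["K"]
    q=(np.atleast_2d(P)-E[:3,3])@E[:3,:3]
    q=q@K.T
    return q[:,:2]/q[:,2:]
def save(c,name,box=None,s=1):
    im=c["pixels"][:,:,::-1]
    if box: x0,y0,x1,y1=box; im=im[y0:y1,x0:x1]
    im=cv2.resize(im,None,fx=s,fy=s,interpolation=cv2.INTER_CUBIC)
    cv2.imwrite("pics/"+name,im)
E
python3 - <<'E'
from h import *
cs={n:capture(n) for n in["top","side"]}
Z={"tray":.018,"board":.006,"dock":.012,"box_mid":.049,"tall_mid":.122,"squat_mid":.086,"square_mid":.1,"petri_mid":.019,"coverbox_mid":.029}
for n,c in cs.items():
    for t,z in Z.items():
        for r in outline_of(n,t)[:2]:
            m=r["mask"].astype(np.uint8)
            cc,_=cv2.findContours(m,cv2.RETR_EXTERNAL,cv2.CHAIN_APPROX_NONE)
            if not cc: continue
            k=max(cc,key=cv2.contourArea)[:,0]
            W=backproj(c,k,z)[:,:2]*1000
            rc=cv2.minAreaRect(W.astype(np.float32))
            print(n,t,round(r["score"],2),np.round(r["location"]),m.sum(),np.round(rc[0],1),np.round(rc[1],1),round(rc[2],1))
save(cs["top"],"topz.png",(240,120,390,250),5)
save(cs["side"],"sidez.png",(240,130,420,270),4)
E
```

```text
top tray 0.89 [304. 187.] 7975 [533.9  -5.3] [282.  223.3] 77.9
top board 0.56 [450. 184.] 4336 [ 525.5 -342.9] [218.7 123.7] 12.2
top dock 0.91 [171. 191.] 1606 [519.8 336.6] [145.1  67.7] 66.7
top box_mid 0.74 [319. 169.] 812 [563.5 -23. ] [101.7  46.2] 77.7
top tall_mid 0.78 [286. 180.] 257 [524.3  52. ] [34.1 38.7] 88.9
top squat_mid 0.78 [336. 262.] 345 [344.5 -53.3] [41.7 45.6] 88.6
top squat_mid 0.65 [339. 194.] 376 [501.9 -55.4] [46.8 44.7] 88.7
top square_mid 0.84 [310. 187.] 275 [513.7  -2.2] [37.2 37.4] 88.7
top coverbox_mid 0.64 [277. 150.] 349 [617.5  78.1] [43.2 46.3] 89.0
side tray 0.59 [341. 233.] 4103 [528.4 -17.9] [295.5 224.5] 77.2
side tray 0.33 [431. 307.] 5828 [ 514.5 -354.3] [218.  119.2] 12.0
side board 0.63 [432. 305.] 5871 [ 525.9 -346.2] [228.  122.5] 11.7
side board 0.39 [339. 220.] 623 [537.7 -18.3] [149.9  48.4] 56.7
side dock 0.74 [269. 157.] 607 [515.4 325. ] [161.9  67. ] 67.1
side box_mid 0.58 [352. 207.] 567 [554.9 -50.7] [149.5  47.5] 70.5
side tall_mid 0.6 [322. 180.] 351 [482.  -22.8] [172.8  26.7] 52.5
side tall_mid 0.42 [344. 179.] 223 [531.5 -52.2] [58.2 42.1] 56.5
side squat_mid 0.77 [337. 218.] 648 [ 477.7 -105.8] [135.5  43.7] 55.1
side squat_mid 0.61 [274. 240.] 699 [ 317.1 -110.9] [122.2  42.8] 64.5
side square_mid 0.73 [328. 194.] 409 [480.2 -59.7] [146.3  35.2] 56.5
side petri_mid 0.67 [321. 237.] 469 [445.2 -85.2] [73.  59.7] 38.9
side petri_mid 0.36 [352. 208.] 666 [579.4 -14.9] [166.4  52.2] 70.4
side coverbox_mid 0.69 [347. 180.] 234 [614.8  66.8] [63.3 49.4] 56.5
```

View pics/topz.png

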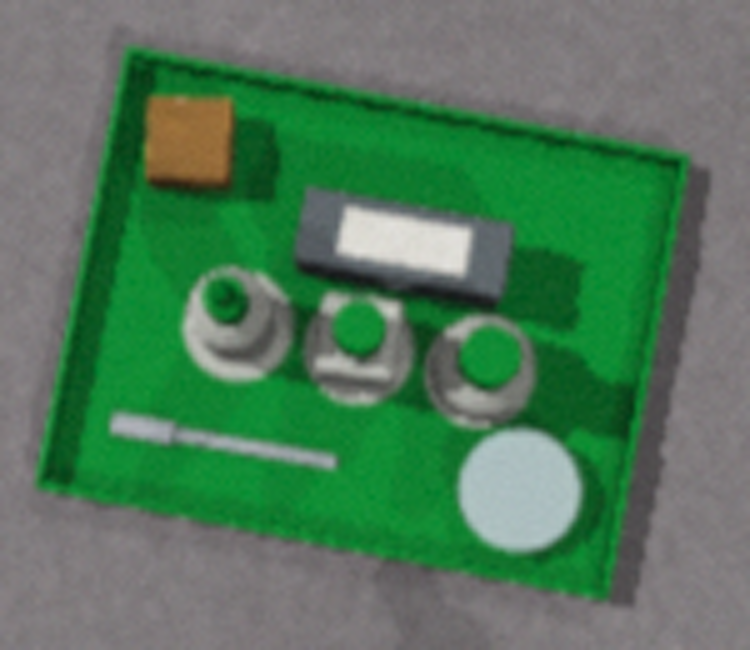

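View pics/sidez.png

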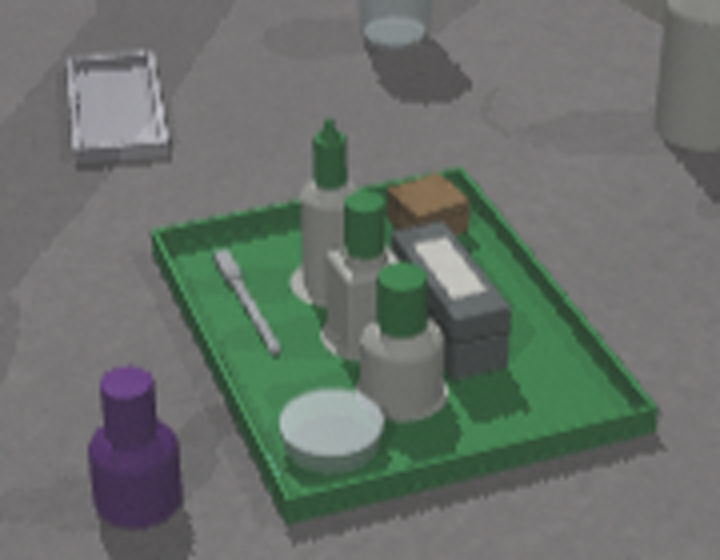

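```bash
cat > fit.py <<'E'
from h import *
from scipy.optimize import minimize
cs={n:capture(n) for n in["top","side"]}
def green(c):
    hsv=cv2.cvtColor(c["pixels"],cv2.COLOR_RGB2HSV)
    m=cv2.inRange(hsv,(50,120,30),(75,255,255))
    n,l,st,_=cv2.connectedComponentsWithStats(m)
    i=1+np.argmax(st[1:,4]); m=(l==i).astype(np.uint8)
    return m
def hullmask(k,s=1):
    m=np.zeros((400,640),np.uint8); return m
D={"tray":((.11,.14,.018),[.534,-.005,-12.1]),"board":((.11,.06,.006),[.525,-.345,12.2]),"dock":((.034,.071,.012),[.52,.336,-23.3])}
for t,(hd,p0) in D.items():
    tg={}
    for n,c in cs.items():
        m=green(c) if t=="tray" else outline_of(n,t)[0]["mask"].astype(np.uint8)
        k=np.vstack([q[:,0] for q in cv2.findContours(m,cv2.RETR_EXTERNAL,cv2.CHAIN_APPROX_NONE)[0] if len(q)>20])
        if t=="tray" and n=="side":  # remove bottles sticking out: keep opening
            pass
        tg[n]=k
    def model(c,p):
        x,y,a=p;a=np.radians(a)
        P=np.array([[sx*hd[0],sy*hd[1],z] for sx in(-1,1) for sy in(-1,1) for z in(0,hd[2])])
        R=np.array([[np.cos(a),-np.sin(a),0],[np.sin(a),np.cos(a),0],[0,0,1]])
        return cv2.convexHull(proj(c,P@R.T+[x,y,0]).astype(np.float32))
    def cost(p,names):
        e=0
        for n in names:
            h=model(cs[n],p); k=cv2.convexHull(tg[n])[:,0] if t!="x" else tg[n]
            k=tg[n]
            d=np.array([cv2.pointPolygonTest(h,(float(a),float(b)),True) for a,b in k])
            d=d-0.5  # contour pixels lie half a px inside
            if n=="side" or t=="tray": d=d[np.abs(d)<4]; 
            e+=np.sum(np.minimum(np.abs(d),3))/max(len(k),1)+ (0 if len(d)>len(k)*.3 else 5)
        return e
    for names in (["top"],["side"],["top","side"]):
        r=minimize(cost,p0,args=(names,),method="Nelder-Mead",options=dict(initial_simplex=np.array([p0,[p0[0]+.008,p0[1],p0[2]],[p0[0],p0[1]+.008,p0[2]],[p0[0],p0[1],p0[2]+2]]),xatol=1e-5,fatol=1e-4))
        print(t,names,np.round(r.x[:2]*1000,1),round(r.x[2],2),round(r.fun,2))
E
python3 fit.py
```

```text
tray ['top'] [532.4  -5. ] -12.37 0.26
tray ['side'] [534.  -5.] -12.1 5.0
tray ['top', 'side'] [532.4  -5. ] -12.37 5.26
board ['top'] [ 525.2 -342.7] 12.04 0.36
board ['side'] [ 525.3 -344.7] 12.05 0.31
board ['top', 'side'] [ 525.2 -343.8] 12.27 0.86
dock ['top'] [519.9 338.2] -22.9 0.34
dock ['side'] [519.3 334.8] -23.14 0.29
dock ['top', 'side'] [520.  337.5] -23.01 0.74
```

```bash
cat > ov.py <<'E'
from h import *
B={"tall":([533.1,56.4],118,10,19,66),"square":([520.3,-2.2],96,12,0,56),"squat":([507.5,-60.8],82,14,24,40)}
th=np.linspace(0,2*np.pi,40)
for n,box,s in(("top",(260,150,370,230),7),("side",(290,150,400,250),6)):
    c=capture(n); im=c["pixels"][:,:,::-1]
    x0,y0,x1,y1=box
    im=cv2.resize(im[y0:y1,x0:x1],None,fx=s,fy=s,interpolation=cv2.INTER_CUBIC)
    for (p,h,r,br,bh) in B.values():
        for rr,z,col in((r,h+4-(12 if h==118 else 0),(0,0,255)),(br,bh+4,(255,0,0)),(27,4,(0,255,255))):
            P=np.c_[p[0]+rr*np.cos(th),p[1]+rr*np.sin(th),np.full(40,z)]/1000
            q=(proj(c,P)+.5-[x0,y0])*s
            cv2.polylines(im,[q.astype(np.int32)],True,col,1)
    cv2.imwrite(f"pics/ov_{n}.png",im)
E
python3 ov.py
```

```text
(no output)
```

View pics/ov_top.png

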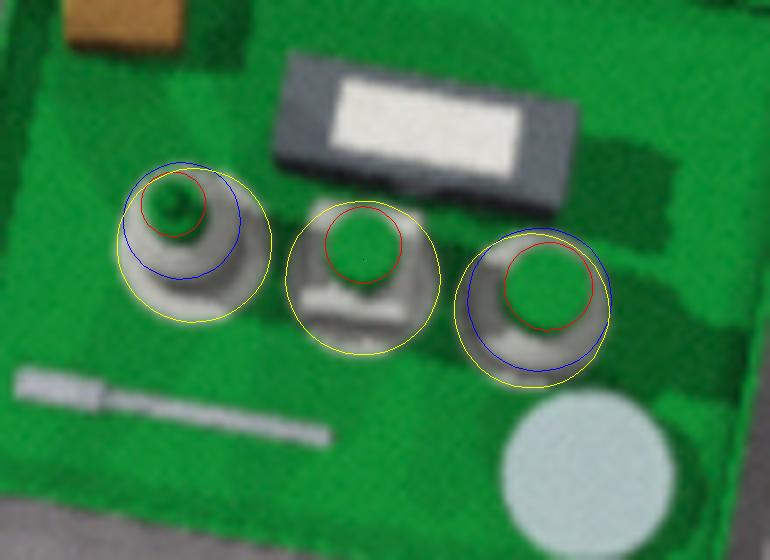

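View pics/ov_side.png

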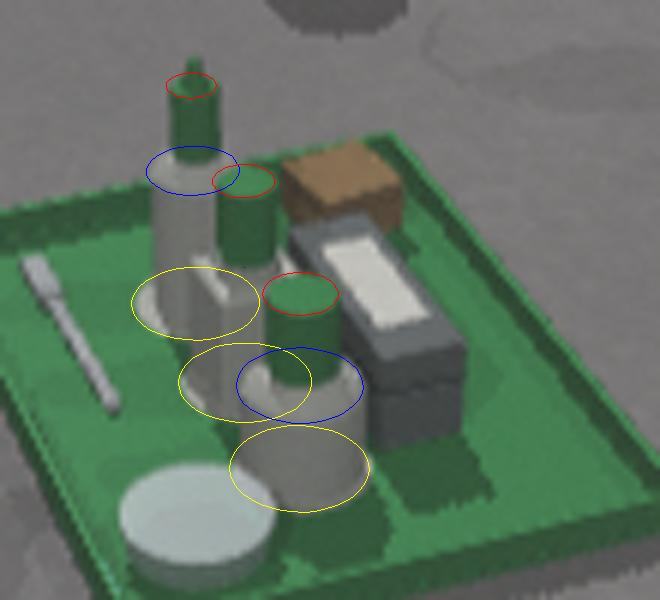

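```bash
python3 -m pendant '{"delta_pos":[[60,-100,20],[110,-210,20],[150,-310,20],[190,-370,20],[220,-430,20]],"twist":[[0,0,-10],[0,0,-20],[0,0,-30],[0,0,-40],[0,0,-50]],"claw":[46,46,46,46,46]}' 20
python3 -m pendant '{"delta_pos":[[50,-100,0],[100,-200,0],[114,-231,0],[114,-231,0],[114,-231,0]],"twist":[[0,0,-10],[0,0,-20],[0,0,-30],[0,0,-36.2],[0,0,-36.2]],"claw":[46,46,46,46,46]}'
python3 - <<'E'
from h import *
s=state();print(s["time_s"],s["position"],s["ee_rot"],s["joints"],s["ft_force"],s["opening"])
c=capture("wrist");save(c,"w1.png");np.savez("w1.npz",**c)
E
```

```text
time_s: 2.17
position: [0.3166, 0.3216, 0.2407]
ee_rot: [0.548, 0.836, 0.001, -0.0]
ft_force: [-0.1, 0.7, -0.1]
opening: 0.0465
time_s: 2.8
position: [0.4312, 0.0885, 0.2408]
ee_rot: [0.781, 0.624, 0.001, 0.0]
ft_force: [0.5, 0.4, 0.0]
opening: 0.0459
2.8 [0.43117161 0.08848574 0.24082491] [7.81479581e-01 6.23930454e-01 5.01539639e-04 4.49201812e-04] [-0.82047724  0.05783774  0.5391892   2.02240258 -0.0333582   1.06850767
 -0.48926985] [0.46092239 0.44129316 0.01497963] 0.04591986598264135
```

View pics/w1.png

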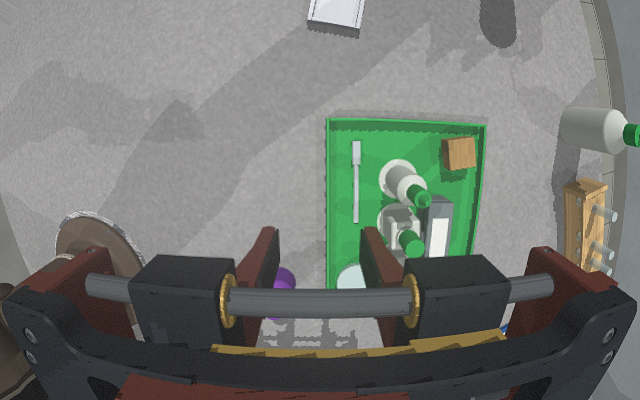

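```bash
cat > wov.py <<'E'
from h import *
import sys
def ov(c,name,box,s,tr=(533,-5,-12.3),only=("tall","square","squat")):
    a=np.radians(tr[2]);R=np.array([[np.cos(a),-np.sin(a)],[np.sin(a),np.cos(a)]])
    T=lambda P:np.c_[np.asarray(P)[:,:2]@R.T+tr[:2],np.asarray(P)[:,2]]/1000
    x0,y0,x1,y1=box
    im=cv2.resize(c["pixels"][y0:y1,x0:x1,::-1],None,fx=s,fy=s,interpolation=cv2.INTER_CUBIC)
    th=np.linspace(0,2*np.pi,40)
    B={"tall":(60,((10,110),(19,70),(27,4))),"square":(0,((12,100),(12,66),(27,4))),"squat":(-60,((14,86),(24,44),(27,4)))}
    def dr(P,col):
        q=(wproj(c,T(P))+.5-[x0,y0])*s
        cv2.polylines(im,[q.astype(np.int32)],True,col,1)
    for k in only:
        y,l=B[k]
        for r,z in l: dr(np.c_[-13+r*np.cos(th),y+r*np.sin(th),np.full(40,z)],(0,0,255))
    t=np.linspace(-1,1,30)
    for hx,hy,z in((110,140,18),(106,136,18)):
        dr(np.r_[np.c_[t*hx,0*t-hy,0*t+z],np.c_[0*t+hx,t*hy,0*t+z],np.c_[-t*hx,0*t+hy,0*t+z],np.c_[0*t-hx,-t*hy,0*t+z]],(255,0,0))
    dr([[17,-50,49],[53,-50,49],[53,50,49],[17,50,49]],(255,0,255))
    cv2.imwrite("pics/"+name,im)
E
python3 - <<'E'
from wov import *
ov(np.load("w1.npz"),"w1o.png",(310,105,500,255),4)
E
```

```text
(no output)
```

View pics/w1o.png

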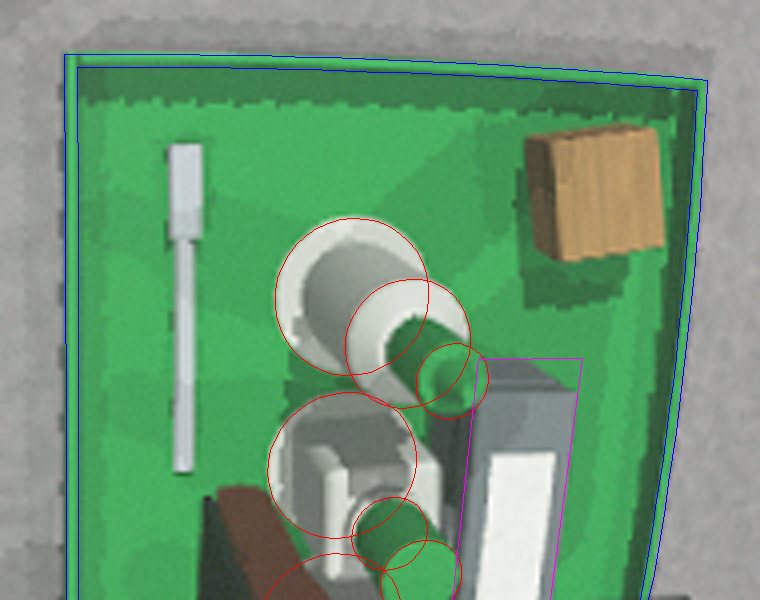

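```bash
python3 -m pendant '{"delta_pos":[[30,-60,-30],[60,-110,-50],[76.3,-149.3,-60],[76.3,-149.3,-90],[76.3,-149.3,-120]],"twist":[[0,0,0.5],[0,0,0.5],[0,0,0.5],[0,0,0.5],[0,0,0.5]],"claw":[46,46,46,46,46]}'
python3 - <<'E'
from wov import *
s=state();print(s["time_s"],s["position"],s["ee_rot"],s["ft_force"])
q=s["ee_rot"];print(2*np.degrees(np.arctan2(q[1],q[0]))-90)
c=capture("wrist");ov(c,"w2.png",(200,100,450,280),3)
E
```

```text
time_s: 3.48
position: [0.5064, -0.0556, 0.1192]
ee_rot: [0.776, 0.631, 0.0, -0.0]
ft_force: [0.7, 0.3, -0.0]
opening: 0.0458
3.475 [ 0.50644028 -0.05564632  0.11919511] [ 7.75795825e-01  6.30983934e-01  1.71006629e-04 -2.89610788e-04] [ 0.72672899  0.30175155 -0.02620013]
-11.754489219911903
```

View pics/w2.png

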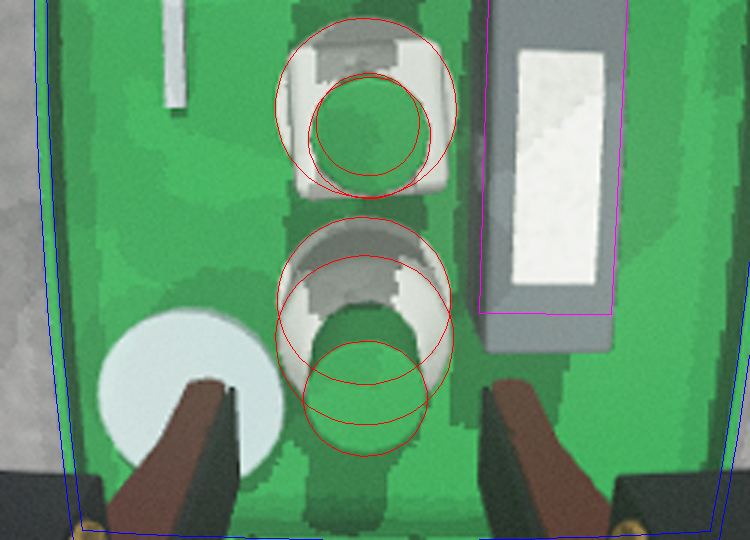

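```bash
python3 -m pendant '{"delta_pos":[[0,0,0],[0,0,-10]],"twist":[[0,0,0],[0,0,0]],"claw":[46,46]}'
python3 - <<'E'
from h import *
s=state();print(s["time_s"],s["position"],s["ee_rot"],s["ft_force"])
q=s["ee_rot"];print(2*np.degrees(np.arctan2(q[1],q[0]))-90)
E
```

```text
time_s: 3.78
position: [0.5075, -0.0561, 0.1116]
ee_rot: [0.776, 0.631, 0.001, 0.001]
ft_force: [-0.5, 0.7, -0.3]
opening: 0.0456
3.775 [ 0.50752634 -0.05612105  0.11158044] [7.75813655e-01 6.30960158e-01 1.39000190e-03 7.20879919e-04] [-0.54399634  0.65676824 -0.25409695]
-11.757892126020039
```

```bash
python3 -m pendant '{"delta_pos":[[0,-4.7,-15],[0,-4.7,-35],[0,-4.7,-53],[0,-4.7,-53],[0,-4.7,-53]],"twist":[[0,0,-0.5],[0,0,-0.5],[0,0,-0.5],[0,0,-0.5],[0,0,-0.5]],"claw":[46,46,46,46,46]}'
```

```text
time_s: 4.4
position: [0.5064, -0.0619, 0.0576]
ee_rot: [0.779, 0.627, 0.0, 0.0]
ft_force: [-0.6, 0.5, -0.0]
opening: 0.0459
```

```bash
python3 -m pendant '{"delta_pos":[[0,0,0],[0,0,0],[0,0,0],[0,0,0],[0,0,0]],"twist":[[0,0,0],[0,0,0],[0,0,0],[0,0,0],[0,0,0]],"claw":[20,20,20,20,20]}' 20
python3 - <<'E'
from h import *
P=[]
for i in range(6):
    s=state();P.append(s["position"]);c=capture("top")
print(np.mean(P,0),np.std(P,0),s["ee_rot"],s["opening"])
q=s["ee_rot"];print(2*np.degrees(np.arctan2(q[1],q[0]))-90)
E
```

```text
time_s: 5.03
position: [0.5065, -0.0616, 0.0577]
ee_rot: [0.779, 0.627, 0.0, 0.0]
ft_force: [-1.0, 0.6, 4.9]
opening: 0.0276
[ 0.5065563  -0.06158115  0.05769776] [1.29406882e-05 1.53616972e-05 4.39569301e-06] [7.79031096e-01 6.26985150e-01 3.75938603e-04 1.79060668e-04] 0.027587259049628467
-12.343910069407684
```

```bash
python3 -m pendant '{"delta_pos":[[0,0,10],[0,0,40],[0,0,80],[0,-15,110],[-5,-40,110]],"twist":[[0,0,0],[0,0,0],[0,0,0],[0,0,0],[0,0,0]],"claw":[20,20,20,20,20]}'
python3 -m pendant '{"delta_pos":[[-7,-40,0],[-14,-85,0],[-22,-130,0],[-30,-175,0],[-37,-215,0]],"twist":[[0,0,0],[0,0,0],[0,0,0],[0,0,0],[0,0,0]],"claw":[20,20,20,20,20]}'
python3 -m pendant '{"delta_pos":[[-6,-25,0],[-8,-40,-10],[-8,-42.4,-40],[-8,-42.4,-70],[-8,-42.4,-85]],"twist":[[0,0,0],[0,0,0],[0,0,0],[0,0,0],[0,0,0]],"claw":[20,20,20,20,20]}'
python3 -m pendant '{"delta_pos":[[0,0,0],[0,0,0]],"twist":[[0,0,0],[0,0,0]],"claw":[20,20]}'
python3 - <<'E'
from h import *
c=capture("side");save(c,"s2.png",(250,150,570,370),2)
print(state()["position"])
E
```

```text
time_s: 5.95
position: [0.5026, -0.1015, 0.1698]
ee_rot: [0.778, 0.628, 0.002, 0.001]
ft_force: [0.7, 0.4, -0.6]
opening: 0.0274
time_s: 6.58
position: [0.4633, -0.3181, 0.1676]
ee_rot: [0.779, 0.627, -0.0, -0.0]
ft_force: [0.8, 0.7, -0.8]
opening: 0.0276
time_s: 7.2
position: [0.4556, -0.3576, 0.0803]
ee_rot: [0.779, 0.627, -0.0, -0.001]
ft_force: [1.2, 0.5, -0.7]
opening: 0.0277
time_s: 7.45
position: [0.4567, -0.3593, 0.0832]
ee_rot: [0.779, 0.627, 0.0, 0.001]
ft_force: [-0.3, 1.3, -0.4]
opening: 0.0281
[ 0.45678362 -0.35934525  0.08336912]
```

View pics/s2.png

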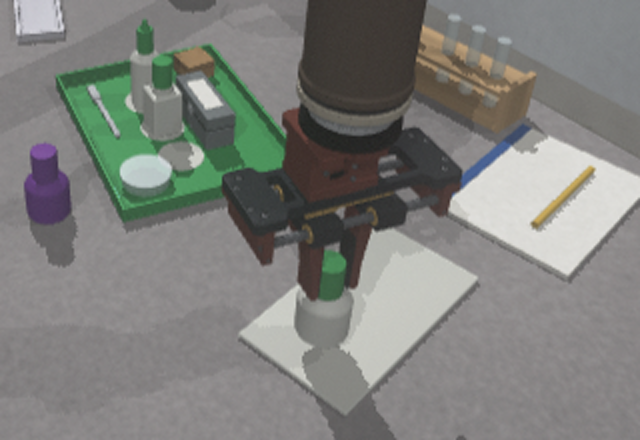

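```bash
python3 -m pendant '{"delta_pos":[[0,0,-15],[0,0,-22.5],[0,0,-22.5],[0,0,-22.5]],"twist":[[0,0,0],[0,0,0],[0,0,0],[0,0,0]],"claw":[20,20,20,20]}'
python3 -m pendant '{"delta_pos":[[0,0,-1],[0,0,-1]],"twist":[[0,0,0],[0,0,0]],"claw":[20,20]}'
```

```text
time_s: 8.0
position: [0.456, -0.3589, 0.0595]
ee_rot: [0.779, 0.627, -0.0, -0.0]
ft_force: [0.4, -0.7, -0.8]
opening: 0.0275
time_s: 8.25
position: [0.4561, -0.359, 0.059]
ee_rot: [0.779, 0.627, 0.0, -0.0]
ft_force: [-0.8, 0.4, 3.7]
opening: 0.0275
```

```bash
python3 -m pendant '{"delta_pos":[[0,0,0.5],[0,0,0.5],[0,0,0.5],[0,0,10],[0,0,50]],"twist":[[0,0,0],[0,0,0],[0,0,0],[0,0,0],[0,0,0]],"claw":[46,46,46,46,46]}'
python3 -m pendant '{"delta_pos":[[0,0,40],[5,40,60],[13,90,60],[22,140,60],[32,190,60]],"twist":[[0,0,0],[0,0,0],[0,0,0],[0,0,0],[0,0,0]],"claw":[46,46,46,46,46]}'
python3 -m pendant '{"delta_pos":[[10,50,0],[20,100,0],[28,140,0],[32,166.7,0],[32,166.7,0]],"twist":[[0,0,0],[0,0,0],[0,0,0],[0,0,0],[0,0,0]],"claw":[46,46,46,46,46]}'
python3 -m pendant '{"delta_pos":[[0,0,0],[0,0,0]],"twist":[[0,0,0],[0,0,0]],"claw":[46,46]}'
python3 - <<'E'
from wov import *
s=state();print(s["time_s"],s["position"],s["ft_force"])
q=s["ee_rot"];print(2*np.degrees(np.arctan2(q[1],q[0]))-90)
c=capture("wrist");ov(c,"w3.png",(200,100,450,280),3,only=("tall","square"))
E
```

```text
time_s: 8.88
position: [0.4551, -0.3581, 0.1081]
ee_rot: [0.779, 0.627, -0.001, -0.002]
ft_force: [0.9, -0.7, 0.4]
opening: 0.046
time_s: 9.5
position: [0.4884, -0.1675, 0.1696]
ee_rot: [0.779, 0.627, 0.001, 0.0]
ft_force: [0.0, -0.3, -0.6]
opening: 0.046
time_s: 10.12
position: [0.5204, -0.0002, 0.1692]
ee_rot: [0.778, 0.628, 0.0, -0.0]
ft_force: [-0.2, 0.2, 0.3]
opening: 0.046
time_s: 10.38
position: [0.52, -0.0039, 0.1691]
ee_rot: [0.78, 0.626, 0.0, 0.0]
ft_force: [-0.5, -0.1, -0.2]
opening: 0.0459
10.375 [ 0.52001484 -0.00388993  0.16908093] [-0.54263904 -0.14336922 -0.18567387]
-12.474734311102779
```

View pics/w3.png

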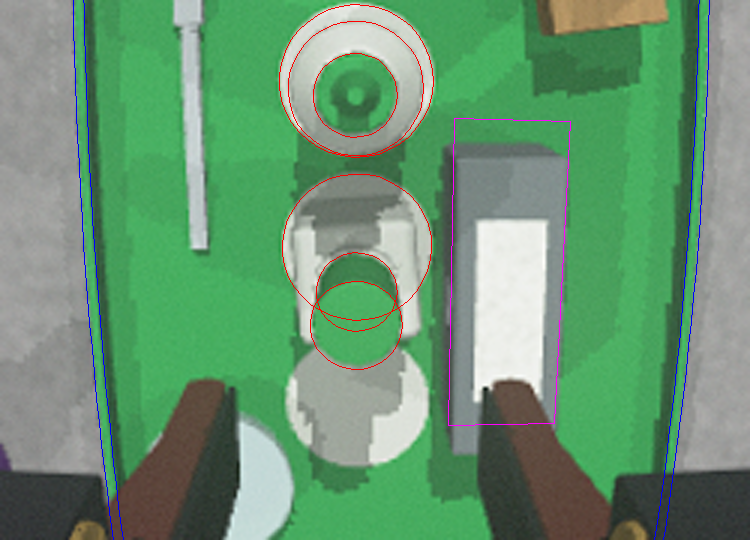

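```bash
python3 -m pendant '{"delta_pos":[[0.3,1.5,-30],[0.3,1.5,-60],[0.3,1.5,-85],[0.3,1.5,-98],[0.3,1.5,-98]],"twist":[[0,0,0],[0,0,0],[0,0,0],[0,0,0],[0,0,0]],"claw":[46,46,46,46,46]}'
python3 -m pendant '{"delta_pos":[[0,0,0],[0,0,0],[0,0,0],[0,0,0],[0,0,0]],"twist":[[0,0,0],[0,0,0],[0,0,0],[0,0,0],[0,0,0]],"claw":[16,16,16,16,16]}' 20
python3 -c "
from rig import *;s=state();print(s['position'],s['ee_rot'])"
```

```text
time_s: 11.05
position: [0.5201, -0.0014, 0.0704]
ee_rot: [0.779, 0.627, -0.001, -0.0]
ft_force: [-0.5, -0.2, -0.2]
opening: 0.0459
time_s: 11.68
position: [0.5209, -0.0007, 0.0714]
ee_rot: [0.779, 0.627, 0.001, 0.0]
ft_force: [-1.3, 0.5, 6.9]
opening: 0.0235
[ 0.52088197 -0.00069206  0.07142193] [7.79025589e-01 6.26991896e-01 5.20282033e-04 1.49920037e-04]
```

```bash
python3 -m pendant '{"delta_pos":[[0,0,10],[0,0,40],[0,0,80],[0,-15,110],[0,-40,110]],"twist":[[0,0,0],[0,0,0],[0,0,0],[0,0,0],[0,0,0]],"claw":[16,16,16,16,16]}'
python3 -m pendant '{"delta_pos":[[0,-45,0],[1,-90,0],[2,-135,0],[3,-185,0],[4,-235,0]],"twist":[[0,0,0],[0,0,0],[0,0,0],[0,0,0],[0,0,0]],"claw":[16,16,16,16,16]}'
python3 -m pendant '{"delta_pos":[[0,-40,0],[0,-60,0],[0,-68.3,-30],[0,-68.3,-65],[0,-68.3,-90]],"twist":[[0,0,0],[0,0,0],[0,0,0],[0,0,0],[0,0,0]],"claw":[16,16,16,16,16]}'
python3 -m pendant '{"delta_pos":[[0,0,0],[0,0,0]],"twist":[[0,0,0],[0,0,0]],"claw":[16,16]}'
```

```text
time_s: 12.3
position: [0.5219, -0.0405, 0.1835]
ee_rot: [0.778, 0.628, 0.002, 0.001]
ft_force: [0.4, -0.0, 0.3]
opening: 0.0237
time_s: 12.92
position: [0.5243, -0.2771, 0.1813]
ee_rot: [0.779, 0.627, 0.0, 0.0]
ft_force: [0.6, -0.0, -0.4]
opening: 0.0236
time_s: 13.55
position: [0.5239, -0.3438, 0.0897]
ee_rot: [0.779, 0.627, -0.0, -0.001]
ft_force: [0.2, 0.8, -0.3]
opening: 0.0239
time_s: 13.8
position: [0.5248, -0.3446, 0.092]
ee_rot: [0.779, 0.627, 0.0, 0.001]
ft_force: [-0.3, -0.3, -0.3]
opening: 0.0233
```

```bash
python3 -m pendant '{"delta_pos":[[0,0,-12],[0,0,-18],[0,0,-18],[0,0,-18.5]],"twist":[[0,0,0],[0,0,0],[0,0,0],[0,0,0]],"claw":[16,16,16,16]}'
python3 -m pendant '{"delta_pos":[[0,0,-0.7],[0,0,-0.7]],"twist":[[0,0,0],[0,0,0]],"claw":[16,16]}'
```

```text
time_s: 14.3
position: [0.5244, -0.3442, 0.0728]
ee_rot: [0.779, 0.627, 0.0, 0.0]
ft_force: [-2.2, 2.3, 8.0]
opening: 0.0234
time_s: 14.55
position: [0.5245, -0.3443, 0.0728]
ee_rot: [0.779, 0.627, 0.0, 0.0]
ft_force: [-3.0, 2.2, 11.2]
opening: 0.0238
```

Contact. Release, lift, go to the tall bottle (533.1, 56.4), TCP staying above 150.

```bash
python3 -m pendant '{"delta_pos":[[0,0,0.7],[0,0,0.7],[0,0,0.7],[0,0,10],[0,0,50]],"twist":[[0,0,0],[0,0,0],[0,0,0],[0,0,0],[0,0,0]],"claw":[46,46,46,46,46]}'
python3 -m pendant '{"delta_pos":[[0,0,40],[0,40,60],[1,90,60],[2,140,60],[3,190,60]],"twist":[[0,0,0],[0,0,0],[0,0,0],[0,0,0],[0,0,0]],"claw":[46,46,46,46,46]}'
python3 -m pendant '{"delta_pos":[[1,50,0],[2,100,0],[4,150,0],[5,195,0],[5.7,210.5,0]],"twist":[[0,0,0],[0,0,0],[0,0,0],[0,0,0],[0,0,0]],"claw":[46,46,46,46,46]}'
python3 -m pendant '{"delta_pos":[[0,0,0],[0,0,0]],"twist":[[0,0,0],[0,0,0]],"claw":[46,46]}'
python3 - <<'E'
from wov import *
s=state();print(s["time_s"],s["position"],s["ft_force"])
q=s["ee_rot"];print(2*np.degrees(np.arctan2(q[1],q[0]))-90)
c=capture("wrist");ov(c,"w4.png",(200,100,450,280),3,only=("tall",))
c=capture("side");save(c,"s3.png",(290,130,570,340),2)
E
```

```text
time_s: 15.18
position: [0.5233, -0.3432, 0.1206]
ee_rot: [0.779, 0.627, -0.001, -0.002]
ft_force: [0.7, 0.6, 0.7]
opening: 0.0459
time_s: 15.8
position: [0.5275, -0.1526, 0.1824]
ee_rot: [0.779, 0.627, 0.0, 0.0]
ft_force: [0.8, 0.6, 0.4]
opening: 0.0463
time_s: 16.42
position: [0.5331, 0.0595, 0.182]
ee_rot: [0.778, 0.629, 0.0, -0.0]
ft_force: [-0.0, -0.3, -0.6]
opening: 0.0459
time_s: 16.68
position: [0.5332, 0.0544, 0.1819]
ee_rot: [0.78, 0.626, -0.0, 0.0]
ft_force: [0.4, -0.3, 0.5]
opening: 0.0457
16.675 [0.53322063 0.0543632  0.18189694] [ 0.38873183 -0.31907736  0.54571997]
-12.478076227719669
```

View pics/w4.png

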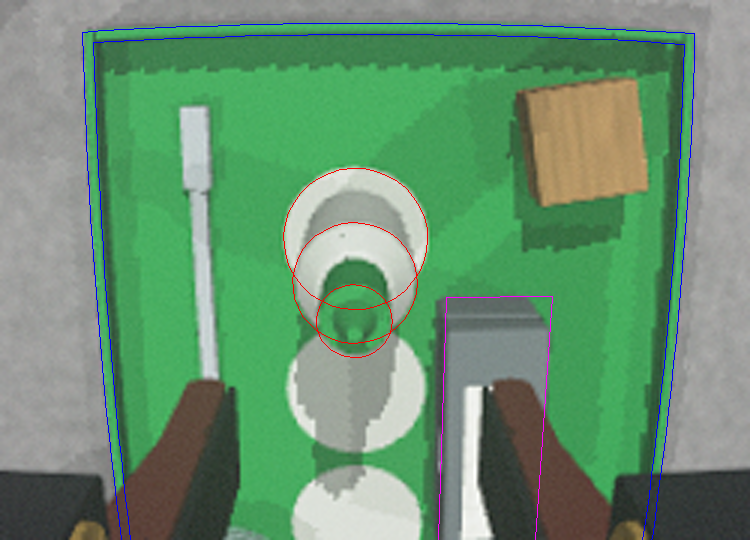

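View pics/s3.png

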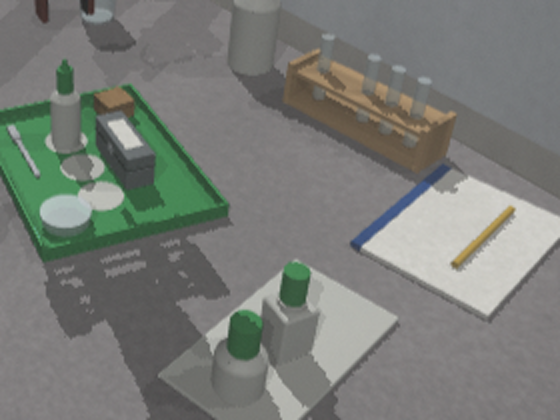

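```bash
python3 -m pendant '{"delta_pos":[[0,2,-30],[0,2,-60],[0,2,-85],[0,2,-99],[0,2,-99]],"twist":[[0,0,0],[0,0,0],[0,0,0],[0,0,0],[0,0,0]],"claw":[40,40,40,40,40]}'
python3 -m pendant '{"delta_pos":[[0,0,0],[0,0,0],[0,0,0],[0,0,0],[0,0,0]],"twist":[[0,0,0],[0,0,0],[0,0,0],[0,0,0],[0,0,0]],"claw":[13,13,13,13,13]}' 20
python3 -c "
from rig import *;s=state();print(s['position'],s['ee_rot'])"
```

```text
time_s: 17.4
position: [0.5328, 0.0575, 0.0821]
ee_rot: [0.779, 0.626, -0.001, -0.0]
ft_force: [-0.9, -1.0, 0.2]
opening: 0.0401
time_s: 18.02
position: [0.5337, 0.0586, 0.0834]
ee_rot: [0.779, 0.627, 0.001, 0.0]
ft_force: [-0.8, -0.4, 5.9]
opening: 0.0192
[0.53369172 0.05856303 0.08335701] [7.79003551e-01 6.27019143e-01 6.59437838e-04 1.63876524e-04]
```

```bash
python3 -m pendant '{"delta_pos":[[0,0,10],[0,0,40],[0,0,80],[3,-15,115],[8,-45,115]],"twist":[[0,0,0],[0,0,0],[0,0,0],[0,0,0],[0,0,0]],"claw":[13,13,13,13,13]}'
python3 -m pendant '{"delta_pos":[[8,-45,0],[16,-95,0],[24,-145,0],[32,-195,0],[40,-245,0]],"twist":[[0,0,0],[0,0,0],[0,0,0],[0,0,0],[0,0,0]],"claw":[13,13,13,13,13]}'
python3 -m pendant '{"delta_pos":[[6,-45,0],[10,-80,0],[11.8,-97.6,0],[11.8,-97.6,-35],[11.8,-97.6,-65]],"twist":[[0,0,0],[0,0,0],[0,0,0],[0,0,0],[0,0,0]],"claw":[13,13,13,13,13]}'
python3 -m pendant '{"delta_pos":[[0,0,-25],[0,0,-30],[0,0,-30]],"twist":[[0,0,0],[0,0,0],[0,0,0]],"claw":[13,13,13]}'
```

```text
time_s: 18.65
position: [0.5427, 0.0142, 0.2006]
ee_rot: [0.778, 0.628, 0.002, 0.001]
ft_force: [1.6, -0.3, -1.8]
opening: 0.0195
time_s: 19.27
position: [0.5812, -0.2329, 0.198]
ee_rot: [0.779, 0.627, 0.0, -0.0]
ft_force: [1.2, 0.2, -0.5]
opening: 0.02
time_s: 19.9
position: [0.5931, -0.3282, 0.1319]
ee_rot: [0.779, 0.627, 0.0, -0.0]
ft_force: [0.1, 0.5, -0.7]
opening: 0.0194
time_s: 20.27
position: [0.5933, -0.3288, 0.1031]
ee_rot: [0.779, 0.627, 0.0, 0.0]
ft_force: [-0.3, -0.0, -0.6]
opening: 0.0196
```

Target contact ≈ 85.

```bash
python3 -m pendant '{"delta_pos":[[0,0,-12],[0,0,-17],[0,0,-17],[0,0,-17]],"twist":[[0,0,0],[0,0,0],[0,0,0],[0,0,0]],"claw":[13,13,13,13]}'
python3 -m pendant '{"delta_pos":[[0,0,-1],[0,0,-1]],"twist":[[0,0,0],[0,0,0]],"claw":[13,13]}'
```

```text
time_s: 20.78
position: [0.593, -0.3292, 0.0857]
ee_rot: [0.779, 0.627, 0.0, 0.0]
ft_force: [-0.2, -0.4, 0.3]
opening: 0.0193
time_s: 21.02
position: [0.5931, -0.3294, 0.0852]
ee_rot: [0.779, 0.627, 0.0, 0.0]
ft_force: [-1.3, 0.6, 5.1]
opening: 0.0195
```

```bash
python3 -m pendant '{"delta_pos":[[0,0,0.7],[0,0,0.7],[0,0,0.7],[0,0,10],[0,0,50]],"twist":[[0,0,0],[0,0,0],[0,0,0],[0,0,0],[0,0,0]],"claw":[46,46,46,46,60]}'
python3 -m pendant '{"delta_pos":[[0,0,40],[-5,40,60],[-10,90,60],[-15,140,60],[-20,180,60]],"twist":[[0,0,0],[0,0,0],[0,0,0],[0,0,0],[0,0,0]],"claw":[60,60,60,60,60]}'
python3 -m pendant '{"delta_pos":[[-5,30,0],[-5,40,0],[-5,40,0]],"twist":[[0,0,0],[0,0,0],[0,0,0]],"claw":[60,60,60]}'
python3 - <<'E'
from wov import *
s=state();print(s["time_s"],s["position"],s["ft_force"])
c=capture("wrist");np.savez("w5.npz",**c);ov(c,"w5.png",(200,50,450,250),3,only=())
r=outline_of("wrist","box_mid");print([(x["score"],x["location"]) for x in r])
c=capture("side");save(c,"s4.png",(250,130,570,340),2)
E
```

```text
time_s: 21.65
position: [0.5918, -0.3283, 0.1333]
ee_rot: [0.779, 0.627, -0.001, -0.002]
ft_force: [0.2, 0.4, 0.1]
opening: 0.0528
time_s: 22.28
position: [0.573, -0.147, 0.1953]
ee_rot: [0.779, 0.627, 0.001, 0.0]
ft_force: [-0.5, 0.1, -1.4]
opening: 0.06
time_s: 22.65
position: [0.5683, -0.1094, 0.1951]
ee_rot: [0.779, 0.627, 0.0, 0.0]
ft_force: [0.9, -0.6, 0.7]
opening: 0.0602
22.65 [ 0.56831632 -0.1093745   0.19507633] [ 0.90746676 -0.61184346  0.69044418]
[(0.62, [299.9, 106.2])]
```

View pics/w5.png

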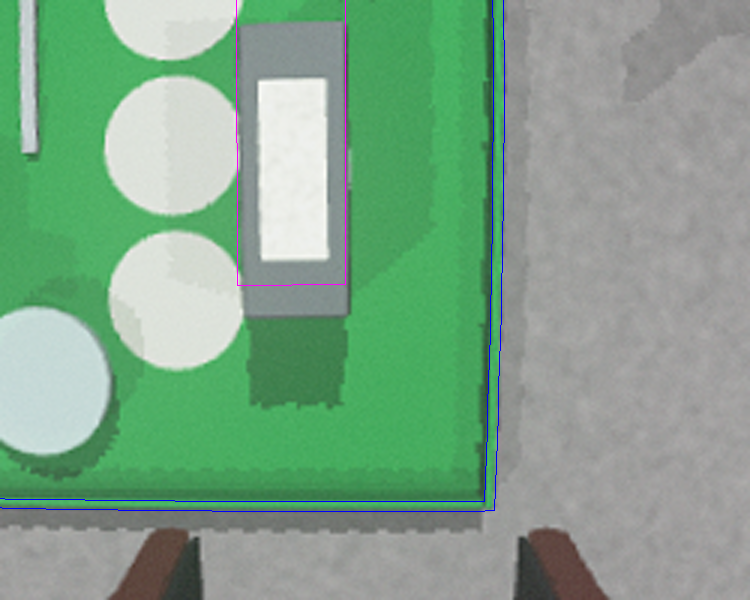

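View pics/s4.png

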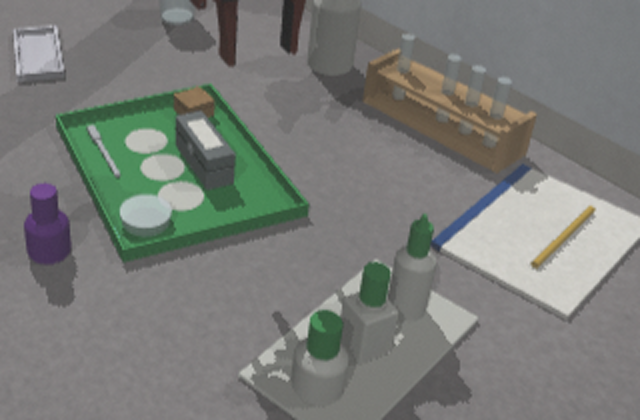

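Run:
```python
from h import *
c=np.load("w5.npz")
v=np.array([(240,25),(346,22),(348,315),(244,316)])
P=wback(c,v/3-.5+[200,50],.049)[:,:2]*1000
print(P,P.mean(0))
d=P[[0,1]].mean(0)-P[[2,3]].mean(0);print(np.hypot(*d),np.degrees(np.arctan2(d[1],d[0]))-90)
d=P[[1,2]].mean(0)-P[[0,3]].mean(0);print(np.hypot(*d),np.degrees(np.arctan2(d[1],d[0])))
a=np.radians(-12.3);R=np.array([[np.cos(a),-np.sin(a)],[np.sin(a),np.cos(a)]])
print((P.mean(0)-[533,-5])@R)
```

```text
[[558.99749411  28.02341209]
 [593.09555652  20.86855   ]
 [572.7159372  -75.25017659]
 [538.61060376 -67.9265498 ]] [565.8548979  -23.57119107]
98.17368461869474 -11.983173708994286
34.861618743234075 -11.985056959539401
[ 36.0569606  -11.14580846]
```

```bash
python3 -m pendant '{"delta_pos":[[-1,45,0],[-2.6,86,0],[-2.6,86,-30],[-2.6,86,-70],[-2.6,86,-110]],"twist":[[0,0,0.3],[0,0,0.3],[0,0,0.3],[0,0,0.3],[0,0,0.3]],"claw":[60,60,60,60,60]}'
python3 -m pendant '{"delta_pos":[[0,0,0],[0,0,-20]],"twist":[[0,0,0],[0,0,0]],"claw":[60,60]}'
python3 - <<'E'
from wov import *
s=state();print(s["time_s"],s["position"],s["ft_force"])
c=capture("wrist");save(c,"w6.png",(200,50,450,280),3)
E
```

```text
time_s: 23.42
position: [0.5658, -0.0245, 0.0837]
ee_rot: [0.778, 0.628, 0.0, 0.001]
ft_force: [0.3, -0.3, -0.1]
opening: 0.06
time_s: 23.68
position: [0.5672, -0.0247, 0.0666]
ee_rot: [0.778, 0.628, 0.001, 0.001]
ft_force: [0.6, 0.2, 0.0]
opening: 0.06
23.675 [ 0.56719423 -0.02468026  0.06658488] [0.55957857 0.19713671 0.00289589]
```

View pics/w6.png

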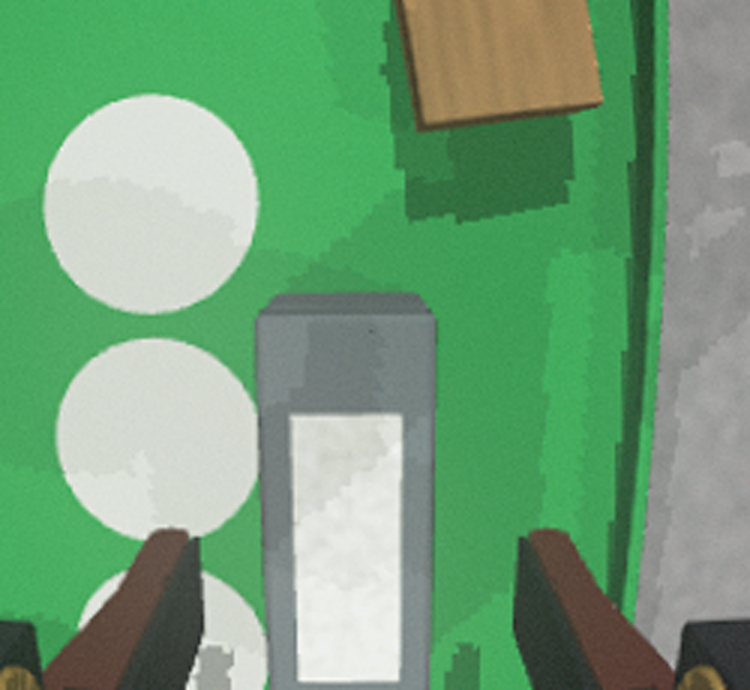

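```bash
python3 -m pendant '{"delta_pos":[[-1,0.8,-15],[-1,0.8,-30],[-1,0.8,-45],[-1,0.8,-45]],"twist":[[0,0,0],[0,0,0],[0,0,0],[0,0,0]],"claw":[60,60,60,60]}'
python3 -m pendant '{"delta_pos":[[0,0,0],[0,0,0],[0,0,0],[0,0,0],[0,0,0]],"twist":[[0,0,0],[0,0,0],[0,0,0],[0,0,0],[0,0,0]],"claw":[28,28,28,28,28]}' 30
python3 -c "
from rig import *;s=state();print(s['position'],s['ee_rot'])"
```

```text
time_s: 24.22
position: [0.5635, -0.0224, 0.0184]
ee_rot: [0.777, 0.629, -0.001, -0.001]
ft_force: [-0.6, 0.2, 1.5]
opening: 0.0603
time_s: 24.85
position: [0.5647, -0.0224, 0.0201]
ee_rot: [0.777, 0.629, 0.0, 0.0]
ft_force: [-0.0, 0.2, 4.3]
opening: 0.0357
[ 0.56473792 -0.02239147  0.02006736] [7.77414875e-01 6.28988008e-01 3.96119904e-04 2.02713040e-04]
```

```bash
python3 -m pendant '{"delta_pos":[[0,0,10],[0,0,40],[0,0,75],[-3,15,85],[-8,50,85]],"twist":[[0,0,0],[0,0,0],[0,0,0],[0,0,-2],[0,0,-4]],"claw":[28,28,28,28,28]}'
python3 -m pendant '{"delta_pos":[[-5,45,0],[-11,90,0],[-17,140,0],[-22,180,0],[-25,200,0]],"twist":[[0,0,-2],[0,0,-4],[0,0,-6],[0,0,-7],[0,0,-7]],"claw":[28,28,28,28,28]}'
python3 -m pendant '{"delta_pos":[[0,0,0],[0,0,0]],"twist":[[0,0,0],[0,0,0]],"claw":[28,28]}'
python3 - <<'E'
from wov import *
s=state();print(s["time_s"],s["position"],s["ft_force"],s["joints"])
q=s["ee_rot"];print(2*np.degrees(np.arctan2(q[1],q[0]))-90)
c=capture("wrist");np.savez("w7.npz",**c);save(c,"w7.png",(200,0,450,250),3)
c=capture("side");save(c,"s5.png",(200,100,420,270),3)
E
```

```text
time_s: 25.48
position: [0.5569, 0.0264, 0.1063]
ee_rot: [0.8, 0.6, 0.001, 0.001]
ft_force: [0.5, 0.0, -0.7]
opening: 0.0363
time_s: 26.1
position: [0.5305, 0.2301, 0.1047]
ee_rot: [0.833, 0.553, -0.0, -0.0]
ft_force: [0.7, -0.4, -0.8]
opening: 0.0355
time_s: 26.35
position: [0.5318, 0.2253, 0.1048]
ee_rot: [0.835, 0.551, -0.0, 0.0]
ft_force: [-0.2, 0.5, -1.0]
opening: 0.0357
26.35 [0.53178931 0.22532974 0.10483696] [-0.22542659  0.49895121 -1.012779  ] [-0.98728227  0.5370732   0.69018811  1.86830816 -0.4311791   0.89021558
 -0.49286232]
-23.16966710272507
```

View pics/w7.png

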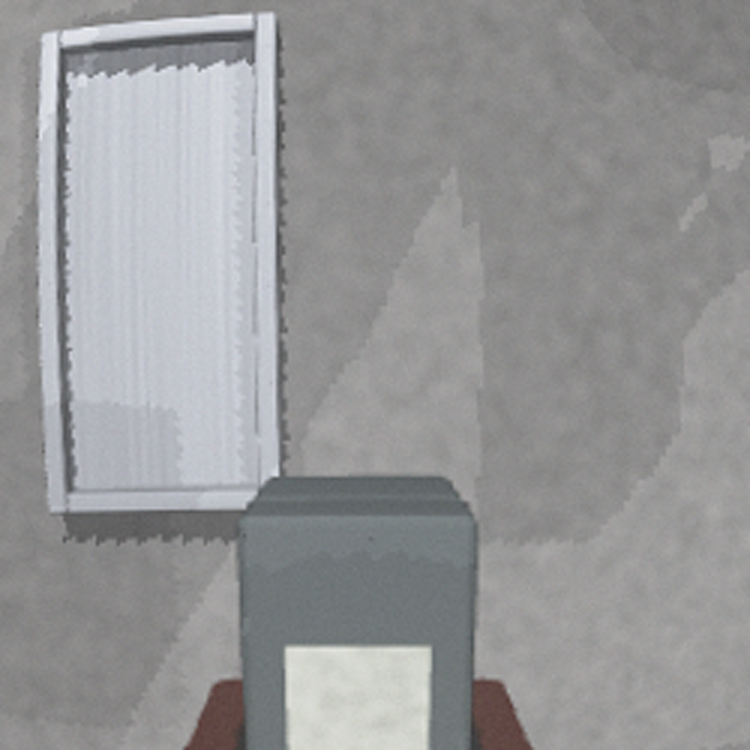

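View pics/s5.png

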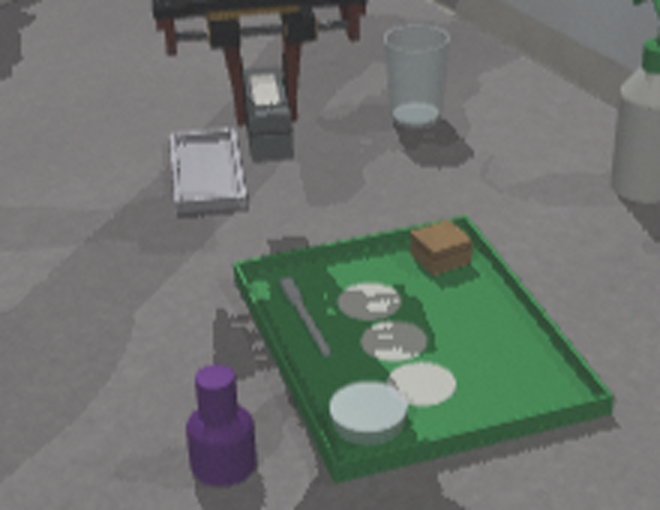

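Run:
```python
from h import *
c=np.load("w7.npz")
v=np.array([(42,33),(275,13),(281,506),(51,514)])
P=wback(c,v/3-.5+[200,0],.012)[:,:2]*1000
print(P,P.mean(0))
d=P[[0,1]].mean(0)-P[[2,3]].mean(0);print(np.hypot(*d),np.degrees(np.arctan2(d[1],d[0]))-90)
d=P[[1,2]].mean(0)-P[[0,3]].mean(0);print(np.hypot(*d),np.degrees(np.arctan2(d[1],d[0])))
```

```text
[[515.83998525 416.87223382]
 [577.75755285 390.47970435]
 [523.75076471 260.70460744]
 [461.29604144 285.86691947]] [519.66108606 338.48086627]
141.23533933634474 -22.599686110691906
67.31710112771148 -22.51500023635457
```

```bash
python3 -m pendant '{"delta_pos":[[-5,45,0],[-10,85,0],[-12,112.7,-10],[-12,112.7,-35],[-12,112.7,-60]],"twist":[[0,0,0.4],[0,0,0.4],[0,0,0.4],[0,0,0.4],[0,0,0.4]],"claw":[28,28,28,28,28]}'
python3 -m pendant '{"delta_pos":[[0,0,0],[0,0,0]],"twist":[[0,0,0],[0,0,0]],"claw":[28,28]}'
python3 - <<'E'
from wov import *
s=state();print(s["time_s"],s["position"])
q=s["ee_rot"];print(2*np.degrees(np.arctan2(q[1],q[0]))-90)
c=capture("wrist");np.savez("w7.npz",**c);save(c,"w8.png",(200,50,450,280),3)
c=capture("side");save(c,"s6.png",(200,80,360,200),4)
E
```

```text
time_s: 27.08
position: [0.5197, 0.3395, 0.0434]
ee_rot: [0.832, 0.554, -0.0, 0.0]
ft_force: [0.8, -0.0, -1.3]
opening: 0.0356
time_s: 27.32
position: [0.5201, 0.3395, 0.0451]
ee_rot: [0.833, 0.554, 0.0, 0.0]
ft_force: [-0.5, 0.0, 0.0]
opening: 0.0357
27.325 [0.52014743 0.33953613 0.04512495]
-22.716930520255758
```

View pics/w8.png

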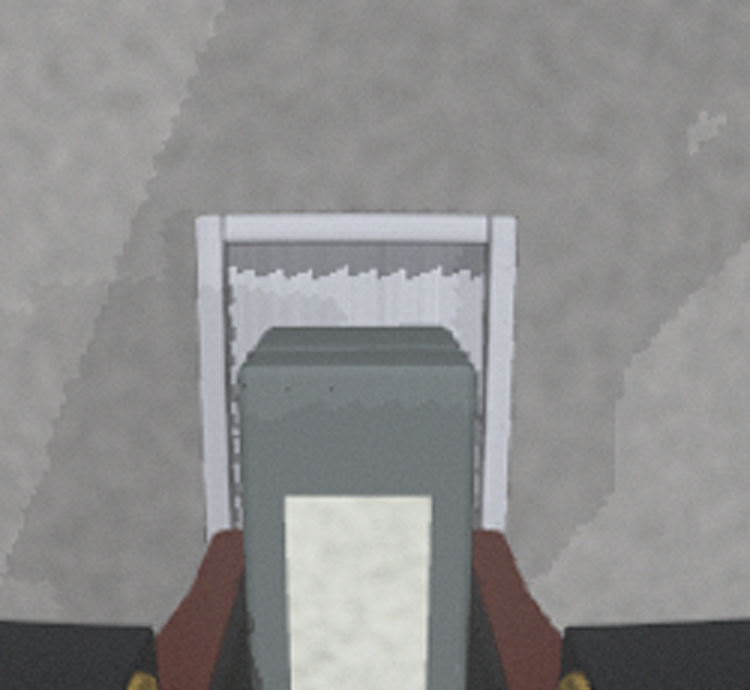

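View pics/s6.png

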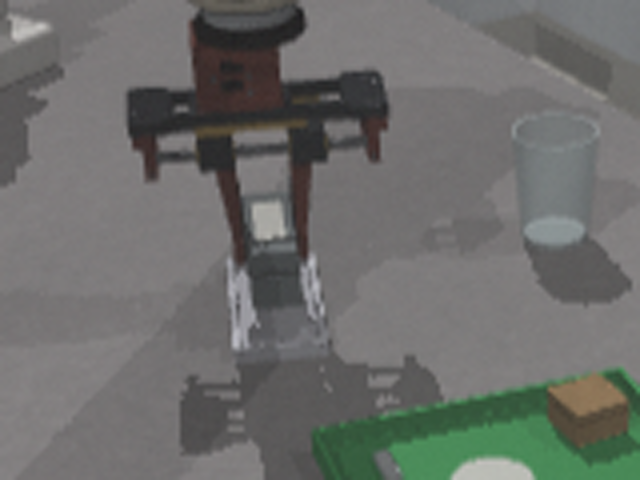

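```bash
python3 -m pendant '{"delta_pos":[[0,-1,-14],[0,-1,-22],[0,-1,-24.5],[0,-1,-24.5]],"twist":[[0,0,0],[0,0,0],[0,0,0],[0,0,0]],"claw":[28,28,28,28]}'
python3 -m pendant '{"delta_pos":[[0,0,-0.8],[0,0,-0.8]],"twist":[[0,0,0],[0,0,0]],"claw":[28,28]}'
```

```text
time_s: 27.92
position: [0.5189, 0.339, 0.0201]
ee_rot: [0.832, 0.554, -0.0, -0.0]
ft_force: [-1.3, 0.2, 3.3]
opening: 0.0362
time_s: 28.18
position: [0.5189, 0.3391, 0.0201]
ee_rot: [0.832, 0.554, -0.0, -0.0]
ft_force: [-5.1, -2.2, 11.0]
opening: 0.0358
```

Seated. Release and rise.

```bash
python3 -m pendant '{"delta_pos":[[0,0,0.8],[0,0,0.8],[0,0,0.8],[0,0,15],[0,0,55]],"twist":[[0,0,0],[0,0,0],[0,0,0],[0,0,0],[0,0,0]],"claw":[60,60,60,60,60]}'
python3 -m pendant '{"delta_pos":[[0,-20,60],[0,-60,110],[0,-110,130],[0,-160,130],[0,-200,130]],"twist":[[0,0,2],[0,0,4],[0,0,6],[0,0,8],[0,0,10.4]],"claw":[60,60,50,46,46]}'
python3 -m pendant '{"delta_pos":[[0,-50,0],[0,-100,0],[0,-150,0],[0,-150,0]],"twist":[[0,0,0],[0,0,0],[0,0,0],[0,0,0]],"claw":[46,46,46,46]}'
python3 - <<'E'
from wov import *
s=state();print(s["time_s"],s["position"],s["ft_force"])
q=s["ee_rot"];print(2*np.degrees(np.arctan2(q[1],q[0]))-90)
c=capture("side");save(c,"s7.png",(200,80,360,200),4)
c=capture("top");save(c,"t7.png",(120,150,240,240),5)
E
```

```text
time_s: 28.8
position: [0.5183, 0.3386, 0.074]
ee_rot: [0.832, 0.554, -0.002, 0.0]
ft_force: [0.1, 0.2, -0.0]
opening: 0.0599
time_s: 29.42
position: [0.5195, 0.137, 0.2058]
ee_rot: [0.779, 0.628, 0.001, 0.0]
ft_force: [0.4, -0.1, -0.4]
opening: 0.0463
time_s: 29.92
position: [0.5191, -0.0154, 0.2057]
ee_rot: [0.781, 0.625, 0.001, 0.001]
ft_force: [0.8, 0.8, 0.3]
opening: 0.0456
29.925 [ 0.51913394 -0.01541975  0.20566169] [0.75731412 0.80880033 0.32213666]
-12.673806960452339
```

View pics/s7.png

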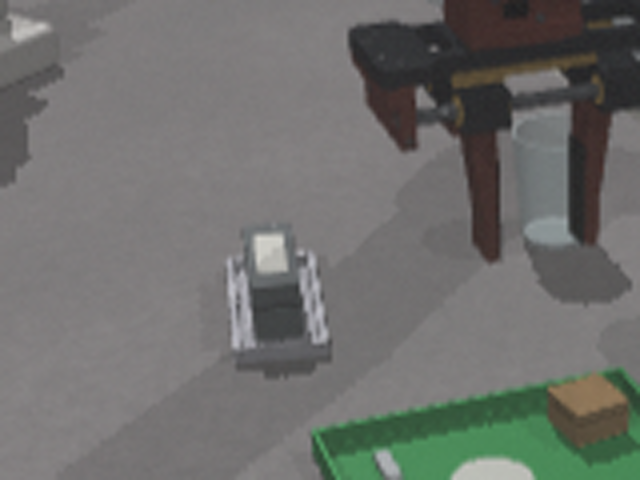

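View pics/t7.png

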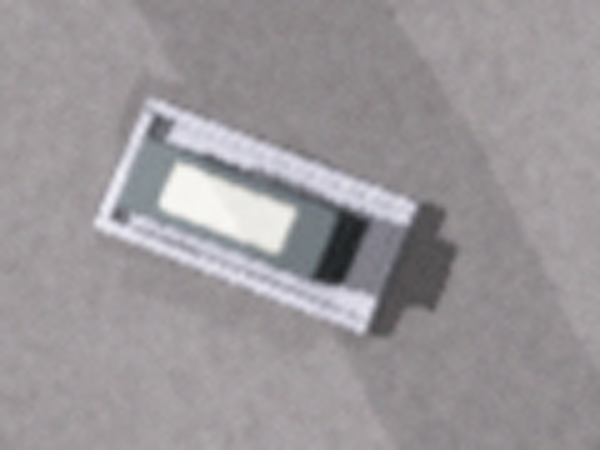

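```bash
python3 - <<'E'
from h import *
c=capture("top")
print(backproj(c,[[165.5,190.9]],.049)*1000)
E
python3 -m pendant '{"delta_pos":[[10,-45,0],[20,-95,0],[30,-145,0],[42,-195,0],[54,-245,0]],"twist":[[0,0,0.4],[0,0,0.4],[0,0,0.4],[0,0,0.4],[0,0,0.4]],"claw":[46,46,46,46,46]}'
python3 -m pendant '{"delta_pos":[[12,-45,0],[20,-69,0],[20,-69,0],[20,-69,0]],"twist":[[0,0,0],[0,0,0],[0,0,0],[0,0,0]],"claw":[46,46,46,46]}'
python3 - <<'E'
from wov import *
s=state();print(s["time_s"],s["position"],s["ft_force"])
q=s["ee_rot"];print(2*np.degrees(np.arctan2(q[1],q[0]))-90)
c=capture("wrist");save(c,"w9.png")
E
```

```text
[[518.92987741 336.3842514   49.        ]]
time_s: 30.7
position: [0.5747, -0.255, 0.2042]
ee_rot: [0.775, 0.632, 0.0, -0.0]
ft_force: [0.9, -0.2, 0.2]
opening: 0.0458
time_s: 31.2
position: [0.5939, -0.3225, 0.2039]
ee_rot: [0.776, 0.631, 0.0, -0.001]
ft_force: [0.1, 0.0, -0.4]
opening: 0.0459
31.2 [ 0.59390715 -0.32253941  0.20392269] [ 0.10009707  0.00236879 -0.43157503]
-11.724416300901567
```

View pics/w9.png

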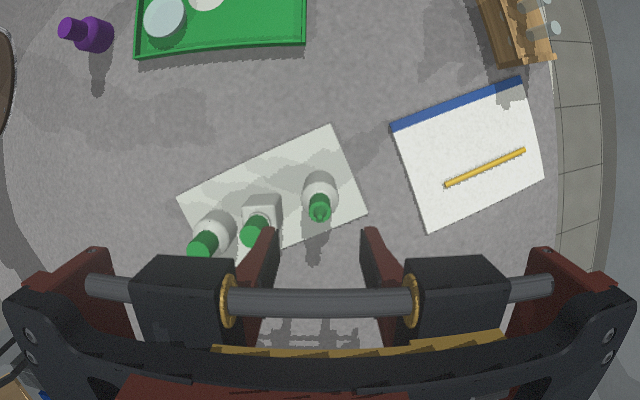

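```bash
python3 -m pendant '{"delta_pos":[[-0.8,-6.9,-25],[-0.8,-6.9,-55],[-0.8,-6.9,-85],[-0.8,-6.9,-110],[-0.8,-6.9,-118]],"twist":[[0,0,-0.6],[0,0,-0.6],[0,0,-0.6],[0,0,-0.6],[0,0,-0.6]],"claw":[46,46,46,46,46]}'
python3 -m pendant '{"delta_pos":[[0,0,0],[0,0,0]],"twist":[[0,0,0],[0,0,0]],"claw":[46,46]}'
```

```text
time_s: 31.88
position: [0.5924, -0.3292, 0.085]
ee_rot: [0.779, 0.627, -0.0, -0.001]
ft_force: [1.0, -0.6, 0.4]
opening: 0.0459
time_s: 32.12
position: [0.5933, -0.3317, 0.0877]
ee_rot: [0.779, 0.626, 0.0, 0.001]
ft_force: [0.2, 0.1, 0.4]
opening: 0.0459
```

```bash
python3 -m pendant '{"delta_pos":[[0,2,-2],[0,2,-2],[0,2,-2]],"twist":[[0,0,0],[0,0,0],[0,0,0]],"claw":[46,46,46]}'
python3 -m pendant '{"delta_pos":[[0,0,0],[0,0,0]],"twist":[[0,0,0],[0,0,0]],"claw":[46,46]}'
```

```text
time_s: 32.5
position: [0.5926, -0.3296, 0.0845]
ee_rot: [0.78, 0.626, 0.0, 0.0]
ft_force: [-0.7, 0.4, 1.4]
opening: 0.046
time_s: 32.75
position: [0.5926, -0.3296, 0.0844]
ee_rot: [0.78, 0.626, 0.0, 0.0]
ft_force: [-0.2, 0.5, 0.3]
opening: 0.046
```

```bash
python3 -m pendant '{"delta_pos":[[0.4,0.2,0.5],[0.4,0.2,0.5],[0.4,0.2,0.5],[0.4,0.2,0.5],[0.4,0.2,0.5]],"twist":[[0,0,0],[0,0,0],[0,0,0],[0,0,0],[0,0,0]],"claw":[13,13,13,13,13]}' 20
python3 -m pendant '{"delta_pos":[[0,0,10],[0,0,40],[0,0,80],[0,10,115],[-6,45,115]],"twist":[[0,0,0],[0,0,0],[0,0,0],[0,0,0],[0,0,0]],"claw":[13,13,13,13,13]}'
python3 -m pendant '{"delta_pos":[[-7,45,0],[-14,95,0],[-21,145,0],[-28,195,0],[-36,245,0]],"twist":[[0,0,0],[0,0,0],[0,0,0],[0,0,0],[0,0,0]],"claw":[13,13,13,13,13]}'
python3 -m pendant '{"delta_pos":[[-7,45,0],[-14,85,0],[-17,97.5,0],[-17,97.5,0],[-17,97.5,0]],"twist":[[0,0,0],[0,0,0],[0,0,0],[0,0,0],[0,0,0]],"claw":[13,13,13,13,13]}'
```

```text
time_s: 33.38
position: [0.593, -0.3294, 0.0848]
ee_rot: [0.78, 0.626, 0.0, 0.0]
ft_force: [-0.7, 0.1, -0.5]
opening: 0.0196
time_s: 34.0
position: [0.5876, -0.2873, 0.2038]
ee_rot: [0.781, 0.625, 0.001, 0.003]
ft_force: [0.7, 0.8, -1.9]
opening: 0.0198
time_s: 34.62
position: [0.5507, -0.0379, 0.2006]
ee_rot: [0.78, 0.626, 0.001, 0.0]
ft_force: [0.4, -0.8, -0.4]
opening: 0.0195
time_s: 35.25
position: [0.5342, 0.0563, 0.2002]
ee_rot: [0.78, 0.625, 0.0, 0.0]
ft_force: [0.7, 0.0, 0.1]
opening: 0.0196
```

```bash
python3 -m pendant '{"delta_pos":[[-0.5,2,-25],[-0.5,2,-55],[-0.5,2,-85],[-0.5,2,-105],[-0.5,2,-108]],"twist":[[0,0,0],[0,0,0],[0,0,0],[0,0,0],[0,0,0]],"claw":[13,13,13,13,13]}'
python3 -m pendant '{"delta_pos":[[0,0,0],[0,0,0],[0,0,0]],"twist":[[0,0,0],[0,0,0],[0,0,0]],"claw":[13,13,13]}'
python3 - <<'E'
from wov import *
s=state();print(s["time_s"],s["position"],s["ft_force"])
c=capture("wrist");ov(c,"w10.png",(200,100,450,280),3,only=("tall",))
E
```

```text
time_s: 35.88
position: [0.5329, 0.0581, 0.0909]
ee_rot: [0.78, 0.625, -0.001, -0.0]
ft_force: [0.6, 0.3, 0.0]
opening: 0.0193
time_s: 36.25
position: [0.5339, 0.0602, 0.0926]
ee_rot: [0.78, 0.626, 0.001, 0.0]
ft_force: [0.2, -0.5, -0.2]
opening: 0.0196
36.25 [0.53391797 0.06018193 0.09255181] [ 0.15054678 -0.53391422 -0.2028151 ]
```

View pics/w10.png

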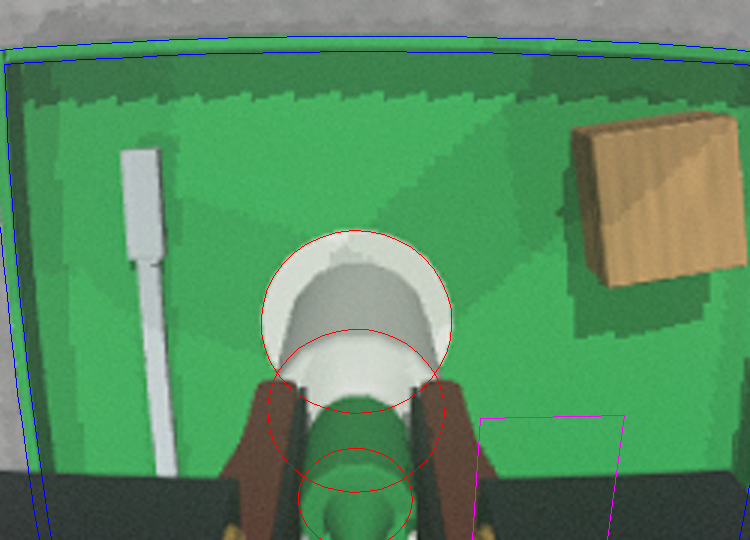

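```bash
python3 -m pendant '{"delta_pos":[[0,-1.5,-5],[0,-1.5,-8.5],[0,-1.5,-8.5],[0,-1.5,-8.5]],"twist":[[0,0,0],[0,0,0],[0,0,0],[0,0,0]],"claw":[13,13,13,13]}'
python3 -m pendant '{"delta_pos":[[0,0,-1],[0,0,-1]],"twist":[[0,0,0],[0,0,0]],"claw":[13,13]}'
```

```text
time_s: 36.8
position: [0.5334, 0.0586, 0.0832]
ee_rot: [0.78, 0.626, -0.0, -0.0]
ft_force: [0.2, 1.3, -1.0]
opening: 0.0196
time_s: 37.05
position: [0.5337, 0.0586, 0.0827]
ee_rot: [0.78, 0.626, 0.0, -0.0]
ft_force: [-1.2, 0.6, 5.0]
opening: 0.0195
```

Contact at the original pose. Release and fetch the square bottle at (524.5, -344.3).

```bash
python3 -m pendant '{"delta_pos":[[0,0,0.5],[0,0,0.5],[0,0,0.5],[0,0,10],[0,0,50]],"twist":[[0,0,0],[0,0,0],[0,0,0],[0,0,0],[0,0,0]],"claw":[46,46,46,46,46]}'
python3 -m pendant '{"delta_pos":[[0,0,40],[-1,-40,70],[-2,-90,70],[-3,-140,70],[-4,-190,70]],"twist":[[0,0,0],[0,0,0],[0,0,0],[0,0,0],[0,0,0]],"claw":[46,46,46,46,46]}'
python3 -m pendant '{"delta_pos":[[-1,-50,0],[-2,-100,0],[-3,-150,0],[-5,-195,0],[-5.2,-213,0]],"twist":[[0,0,0],[0,0,0],[0,0,0],[0,0,0],[0,0,0]],"claw":[46,46,46,46,46]}'
python3 -m pendant '{"delta_pos":[[0,0,0],[0,0,0],[0,0,0]],"twist":[[0,0,0],[0,0,0],[0,0,0]],"claw":[46,46,46]}'
python3 - <<'E'
from h import *
s=state();print(s["time_s"],s["position"],s["ft_force"])
q=s["ee_rot"];print(2*np.degrees(np.arctan2(q[1],q[0]))-90)
c=capture("wrist");save(c,"w11.png",(160,100,460,280),2.5)
c=capture("side");save(c,"s8.png",(250,130,410,270),4)
E
```

```text
time_s: 37.67
position: [0.5321, 0.0584, 0.1318]
ee_rot: [0.78, 0.626, -0.002, -0.001]
ft_force: [-0.6, 1.1, 0.5]
opening: 0.0457
time_s: 38.3
position: [0.5294, -0.1329, 0.2032]
ee_rot: [0.779, 0.626, 0.001, 0.0]
ft_force: [0.2, -0.2, 0.9]
opening: 0.0462
time_s: 38.92
position: [0.523, -0.3475, 0.203]
ee_rot: [0.781, 0.625, -0.0, 0.001]
ft_force: [0.1, -0.0, -0.5]
opening: 0.0463
time_s: 39.3
position: [0.525, -0.3425, 0.2023]
ee_rot: [0.779, 0.627, 0.0, -0.0]
ft_force: [0.1, 0.9, -0.3]
opening: 0.0458
39.3 [ 0.52504621 -0.34245277  0.20232458] [ 0.13100089  0.86100791 -0.33358085]
-12.300053060232386
```

View pics/w11.png

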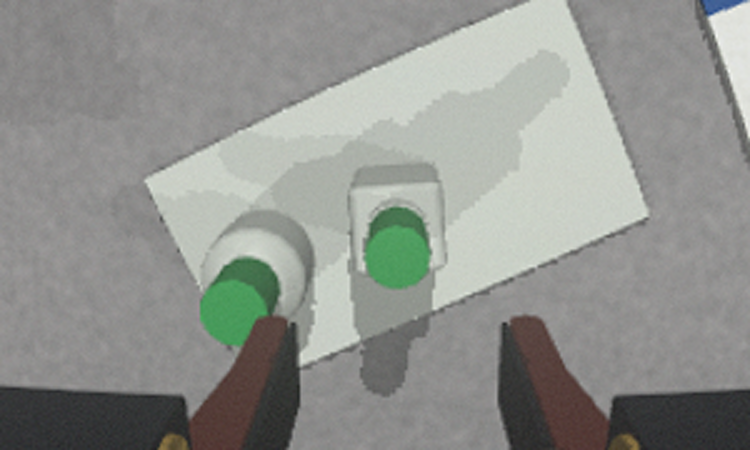

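View pics/s8.png

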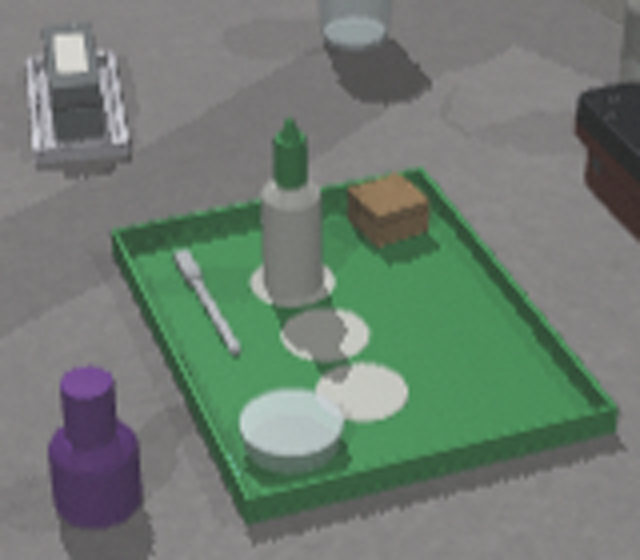

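```bash
python3 -m pendant '{"delta_pos":[[-0.5,-1.8,-25],[-0.5,-1.8,-60],[-0.5,-1.8,-95],[-0.5,-1.8,-115],[-0.5,-1.8,-128]],"twist":[[0,0,0],[0,0,0],[0,0,0],[0,0,0],[0,0,0]],"claw":[46,46,46,46,46]}'
python3 -m pendant '{"delta_pos":[[0,0,0],[0,0,0],[0,0,0],[0,0,0]],"twist":[[0,0,0],[0,0,0],[0,0,0],[0,0,0]],"claw":[46,46,46,46]}'
```

```text
time_s: 40.02
position: [0.5239, -0.3459, 0.0737]
ee_rot: [0.779, 0.626, -0.0, -0.0]
ft_force: [-0.4, -0.1, 0.1]
opening: 0.0461
time_s: 40.52
position: [0.524, -0.3463, 0.0749]
ee_rot: [0.78, 0.626, 0.0, 0.0]
ft_force: [-0.5, -0.4, 0.0]
opening: 0.0458
```

```bash
python3 -m pendant '{"delta_pos":[[0.5,2,-2],[0.5,2,-2],[0.5,2,-2],[0.5,2,-2],[0.5,2,-2]],"twist":[[0,0,0],[0,0,0],[0,0,0],[0,0,0],[0,0,0]],"claw":[46,46,46,46,46]}'
python3 -m pendant '{"delta_pos":[[0,0,0],[0,0,0],[0,0,0],[0,0,0],[0,0,0]],"twist":[[0,0,0],[0,0,0],[0,0,0],[0,0,0],[0,0,0]],"claw":[16,16,16,16,16]}' 20
python3 -m pendant '{"delta_pos":[[0,0,10],[0,0,40],[0,0,80],[0,10,115],[0,45,115]],"twist":[[0,0,0],[0,0,0],[0,0,0],[0,0,0],[0,0,0]],"claw":[16,16,16,16,16]}'
python3 -m pendant '{"delta_pos":[[0,45,0],[-1,95,0],[-2,145,0],[-3,190,0],[-3,235,0]],"twist":[[0,0,0],[0,0,0],[0,0,0],[0,0,0],[0,0,0]],"claw":[16,16,16,16,16]}'
python3 -m pendant '{"delta_pos":[[0,40,0],[-0.5,63.3,0],[-0.5,63.3,0],[-0.5,63.3,0],[-0.5,63.3,0]],"twist":[[0,0,0],[0,0,0],[0,0,0],[0,0,0],[0,0,0]],"claw":[16,16,16,16,16]}'
```

```text
time_s: 41.15
position: [0.5242, -0.3442, 0.0723]
ee_rot: [0.78, 0.626, 0.0, 0.0]
ft_force: [0.2, -1.0, 0.2]
opening: 0.0462
time_s: 41.78
position: [0.5243, -0.3442, 0.0723]
ee_rot: [0.78, 0.626, 0.0, 0.0]
ft_force: [0.1, -1.1, 0.3]
opening: 0.0236
time_s: 42.4
position: [0.5247, -0.302, 0.1911]
ee_rot: [0.781, 0.625, 0.001, 0.003]
ft_force: [0.5, 0.1, -1.2]
opening: 0.0236
time_s: 43.02
position: [0.5211, -0.0628, 0.188]
ee_rot: [0.78, 0.626, 0.0, 0.0]
ft_force: [0.7, 0.4, -0.8]
opening: 0.0235
time_s: 43.65
position: [0.5208, -0.0025, 0.1876]
ee_rot: [0.78, 0.625, 0.0, 0.0]
ft_force: [-0.1, -0.3, -0.1]
opening: 0.0236
```

```bash
python3 -m pendant '{"delta_pos":[[0,1,-25],[0,1,-55],[0,1,-85],[0,1,-103],[0,1,-108]],"twist":[[0,0,0],[0,0,0],[0,0,0],[0,0,0],[0,0,0]],"claw":[16,16,16,16,16]}'
python3 -m pendant '{"delta_pos":[[0,0,0],[0,0,0],[0,0,0],[0,0,0]],"twist":[[0,0,0],[0,0,0],[0,0,0],[0,0,0]],"claw":[16,16,16,16]}'
```

```text
time_s: 44.28
position: [0.5204, -0.0007, 0.0786]
ee_rot: [0.78, 0.626, -0.001, -0.0]
ft_force: [-0.0, 0.7, 0.3]
opening: 0.0241
time_s: 44.78
position: [0.521, 0.0003, 0.0797]
ee_rot: [0.78, 0.626, 0.0, 0.0]
ft_force: [-0.5, -0.0, -0.8]
opening: 0.0236
```

```bash
python3 -m pendant '{"delta_pos":[[0,-0.8,-5],[0,-0.8,-8],[0,-0.8,-8],[0,-0.8,-8]],"twist":[[0,0,0],[0,0,0],[0,0,0],[0,0,0]],"claw":[16,16,16,16]}'
python3 -m pendant '{"delta_pos":[[0,0,-1],[0,0,-1.2]],"twist":[[0,0,0],[0,0,0]],"claw":[16,16]}'
```

```text
time_s: 45.28
position: [0.5207, -0.0008, 0.0713]
ee_rot: [0.78, 0.626, -0.0, 0.0]
ft_force: [-1.0, -0.8, 0.1]
opening: 0.0241
time_s: 45.52
position: [0.5208, -0.0007, 0.0703]
ee_rot: [0.78, 0.626, 0.0, 0.0]
ft_force: [-1.0, 0.7, 3.2]
opening: 0.0241
```

```bash
python3 -m pendant '{"delta_pos":[[0,0,0.5],[0,0,0.5],[0,0,0.5],[0,0,10],[0,0,50]],"twist":[[0,0,0],[0,0,0],[0,0,0],[0,0,0],[0,0,0]],"claw":[46,46,46,46,46]}'
python3 -m pendant '{"delta_pos":[[0,0,40],[-7,-40,60],[-15,-90,60],[-25,-140,60],[-34,-190,60]],"twist":[[0,0,0],[0,0,0],[0,0,0],[0,0,0],[0,0,0]],"claw":[46,46,46,46,46]}'
python3 -m pendant '{"delta_pos":[[-8,-50,0],[-18,-100,0],[-27,-145,0],[-30.7,-168.3,0],[-30.7,-168.3,0]],"twist":[[0,0,0],[0,0,0],[0,0,0],[0,0,0],[0,0,0]],"claw":[46,46,46,46,46]}'
python3 -m pendant '{"delta_pos":[[0,0,-20],[0,0,-50],[0,0,-75],[0,0,-75],[0,0,-75]],"twist":[[0,0,0],[0,0,0],[0,0,0],[0,0,0],[0,0,0]],"claw":[46,46,46,46,46]}'
python3 -m pendant '{"delta_pos":[[0,0,0],[0,0,0]],"twist":[[0,0,0],[0,0,0]],"claw":[46,46]}'
python3 - <<'E'
from h import *
c=capture("wrist");save(c,"w12.png",(200,80,450,280),3)
E
```

```text
time_s: 46.15
position: [0.5194, -0.0008, 0.1197]
ee_rot: [0.78, 0.626, -0.002, -0.001]
ft_force: [0.0, 0.0, -0.0]
opening: 0.0459
time_s: 46.78
position: [0.4864, -0.1921, 0.1809]
ee_rot: [0.779, 0.626, 0.0, 0.0]
ft_force: [0.9, -0.0, -0.9]
opening: 0.0457
time_s: 47.4
position: [0.4549, -0.3611, 0.1808]
ee_rot: [0.781, 0.625, -0.0, 0.001]
ft_force: [0.5, 0.6, -0.3]
opening: 0.0463
time_s: 48.02
position: [0.4564, -0.3584, 0.1054]
ee_rot: [0.779, 0.627, 0.0, 0.0]
ft_force: [-0.4, 0.1, 0.0]
opening: 0.0462
time_s: 48.28
position: [0.4565, -0.3591, 0.1059]
ee_rot: [0.78, 0.626, 0.0, 0.001]
ft_force: [0.1, 0.6, 0.6]
opening: 0.0458
```

View pics/w12.png

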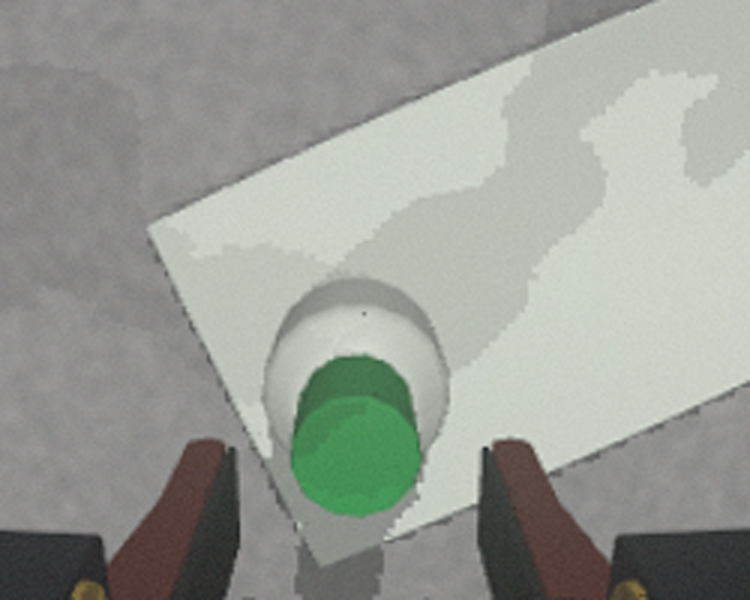

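Squat bottle centred between the fingers (cap at (356,455), finger gap midpoint 360). Descend to z≈59.

```bash
python3 -m pendant '{"delta_pos":[[0,0,-20],[0,0,-40],[0,0,-46],[0,0,-46],[0,0,-46]],"twist":[[0,0,0],[0,0,0],[0,0,0],[0,0,0],[0,0,0]],"claw":[46,46,46,46,46]}'
python3 -m pendant '{"delta_pos":[[0,0,0],[0,0,0]],"twist":[[0,0,0],[0,0,0]],"claw":[46,46]}'
```

```text
time_s: 48.95
position: [0.4561, -0.3594, 0.0594]
ee_rot: [0.78, 0.626, -0.0, 0.0]
ft_force: [-0.3, -0.7, 0.0]
opening: 0.0461
time_s: 49.2
position: [0.4563, -0.3591, 0.0595]
ee_rot: [0.78, 0.626, 0.0, 0.0]
ft_force: [-0.1, -0.3, -0.7]
opening: 0.0459
```

```bash
python3 -m pendant '{"delta_pos":[[0,0,0],[0,0,0],[0,0,0],[0,0,0],[0,0,0]],"twist":[[0,0,0],[0,0,0],[0,0,0],[0,0,0],[0,0,0]],"claw":[20,20,20,20,20]}' 20
python3 -m pendant '{"delta_pos":[[0,0,10],[0,0,40],[0,0,80],[2,10,115],[7,45,125]],"twist":[[0,0,0],[0,0,0],[0,0,0],[0,0,0],[0,0,0]],"claw":[20,20,20,20,20]}'
python3 -m pendant '{"delta_pos":[[8,45,0],[17,95,0],[26,145,0],[34,190,0],[40,230,0]],"twist":[[0,0,0],[0,0,0],[0,0,0],[0,0,0],[0,0,0]],"claw":[20,20,20,20,20]}'
python3 -m pendant '{"delta_pos":[[3,18,0],[3,22,0],[3,22,0],[3,22,-20],[3,22,-50]],"twist":[[0,0,0],[0,0,0],[0,0,0],[0,0,0],[0,0,0]],"claw":[20,20,20,20,20]}'
python3 -m pendant '{"delta_pos":[[0,0,0],[0,0,0],[0,0,0]],"twist":[[0,0,0],[0,0,0],[0,0,0]],"claw":[20,20,20]}'
```

```text
time_s: 49.82
position: [0.4561, -0.359, 0.0592]
ee_rot: [0.78, 0.626, 0.0, 0.0]
ft_force: [-0.1, 0.5, 1.0]
opening: 0.0278
time_s: 50.45
position: [0.4631, -0.3162, 0.187]
ee_rot: [0.781, 0.625, 0.0, 0.002]
ft_force: [0.3, 0.4, -0.7]
opening: 0.0274
time_s: 51.08
position: [0.5032, -0.0822, 0.1846]
ee_rot: [0.779, 0.627, 0.0, -0.0]
ft_force: [0.4, 0.3, -0.0]
opening: 0.0276
time_s: 51.7
position: [0.5066, -0.064, 0.1344]
ee_rot: [0.78, 0.625, 0.001, 0.001]
ft_force: [0.6, 0.4, -1.5]
opening: 0.0279
time_s: 52.08
position: [0.5067, -0.0626, 0.1352]
ee_rot: [0.78, 0.626, 0.001, 0.001]
ft_force: [-0.4, 0.2, 0.5]
opening: 0.0273
```

```bash
python3 -m pendant '{"delta_pos":[[0,1,-20],[0,1,-45],[0,1,-62],[0,1,-68],[0,1,-68]],"twist":[[0,0,0],[0,0,0],[0,0,0],[0,0,0],[0,0,0]],"claw":[20,20,20,20,20]}'
python3 -m pendant '{"delta_pos":[[0,0,0],[0,0,0],[0,0,0]],"twist":[[0,0,0],[0,0,0],[0,0,0]],"claw":[20,20,20]}'
```

```text
time_s: 52.7
position: [0.5062, -0.0612, 0.0663]
ee_rot: [0.78, 0.626, -0.0, 0.0]
ft_force: [-0.0, -0.6, -1.6]
opening: 0.0279
time_s: 53.08
position: [0.5062, -0.0609, 0.0664]
ee_rot: [0.78, 0.626, 0.0, 0.0]
ft_force: [-0.9, 0.1, -0.7]
opening: 0.0277
```

```bash
python3 -m pendant '{"delta_pos":[[0.3,-0.7,-5],[0.3,-0.7,-8],[0.3,-0.7,-8],[0.3,-0.7,-8]],"twist":[[0,0,0],[0,0,0],[0,0,0],[0,0,0]],"claw":[20,20,20,20]}'
python3 -m pendant '{"delta_pos":[[0,0,-1],[0,0,-1.2]],"twist":[[0,0,0],[0,0,0]],"claw":[20,20]}'
```

```text
time_s: 53.58
position: [0.5063, -0.0618, 0.0581]
ee_rot: [0.78, 0.626, -0.0, 0.0]
ft_force: [0.2, -0.5, -0.7]
opening: 0.0276
time_s: 53.82
position: [0.5065, -0.0617, 0.0571]
ee_rot: [0.78, 0.626, 0.0, 0.0]
ft_force: [-0.7, 0.1, 4.4]
opening: 0.0276
```

```bash
python3 -m pendant '{"delta_pos":[[0,0,0.5],[0,0,0.5],[0,0,0.5],[0,0,10],[0,0,50]],"twist":[[0,0,0],[0,0,0],[0,0,0],[0,0,0],[0,0,0]],"claw":[46,46,46,46,46]}'
python3 -m pendant '{"delta_pos":[[0,0,50],[0,0,90],[0,0,110],[0,0,110],[0,0,110]],"twist":[[0,0,0],[0,0,0],[0,0,0],[0,0,0],[0,0,0]],"claw":[46,46,46,46,46]}'
python3 - <<'E'
from wov import *
c=capture("wrist");ov(c,"w13.png",(200,100,450,280),3)
E
python3 -m pendant '{"delta_pos":[[0,-60,0],[0,-120,0],[0,-180,0],[0,-240,0],[0,-280,0]],"twist":[[0,0,0],[0,0,0],[0,0,0],[0,0,0],[0,0,0]],"claw":[46,46,46,46,46]}'
python3 -m pendant '{"delta_pos":[[0,0,0],[0,0,0]],"twist":[[0,0,0],[0,0,0]],"claw":[46,46]}'
python3 ov.py
```

```text
time_s: 54.45
position: [0.505, -0.0617, 0.1066]
ee_rot: [0.78, 0.626, -0.002, -0.001]
ft_force: [-0.3, 0.4, 0.2]
opening: 0.0458
time_s: 55.08
position: [0.5058, -0.0615, 0.2163]
ee_rot: [0.78, 0.626, -0.0, -0.0]
ft_force: [-0.4, 0.2, -0.5]
opening: 0.0462
time_s: 55.75
position: [0.5049, -0.3447, 0.2155]
ee_rot: [0.78, 0.625, -0.001, -0.001]
ft_force: [0.4, 1.0, -0.2]
opening: 0.0459
time_s: 56.0
position: [0.506, -0.3409, 0.2157]
ee_rot: [0.78, 0.626, -0.0, -0.001]
ft_force: [-0.1, 0.4, 0.3]
opening: 0.046
```

View pics/w13.png

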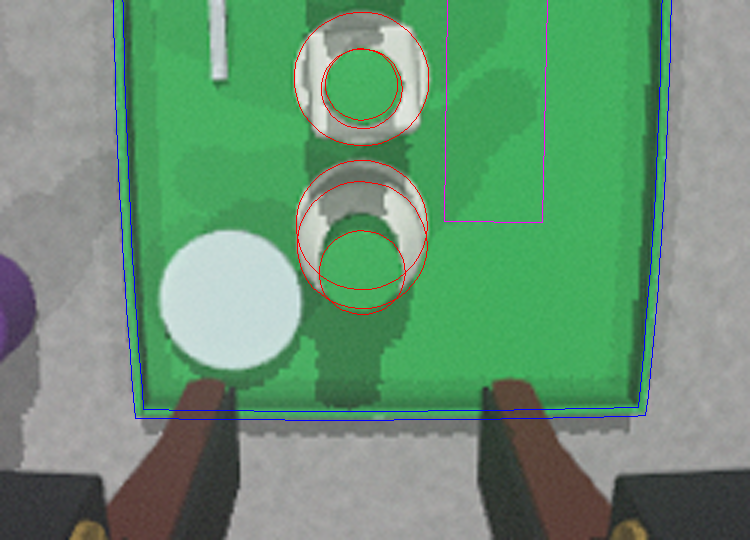

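View pics/ov_top.png

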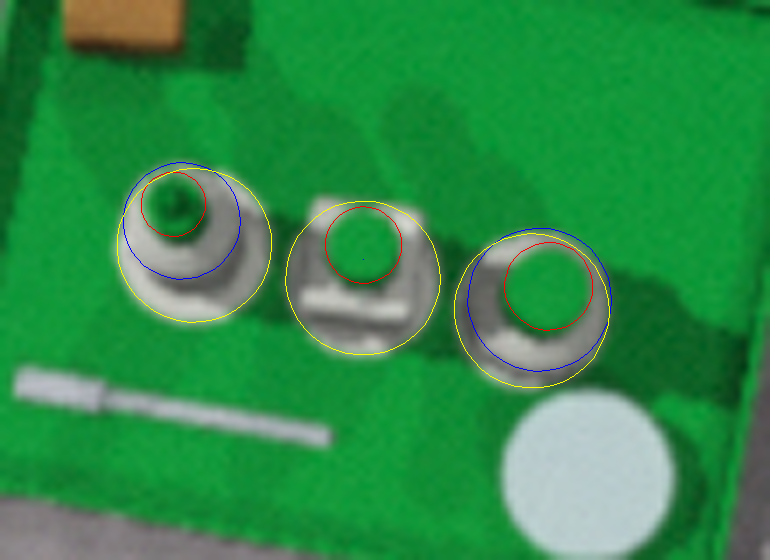

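View pics/ov_side.png

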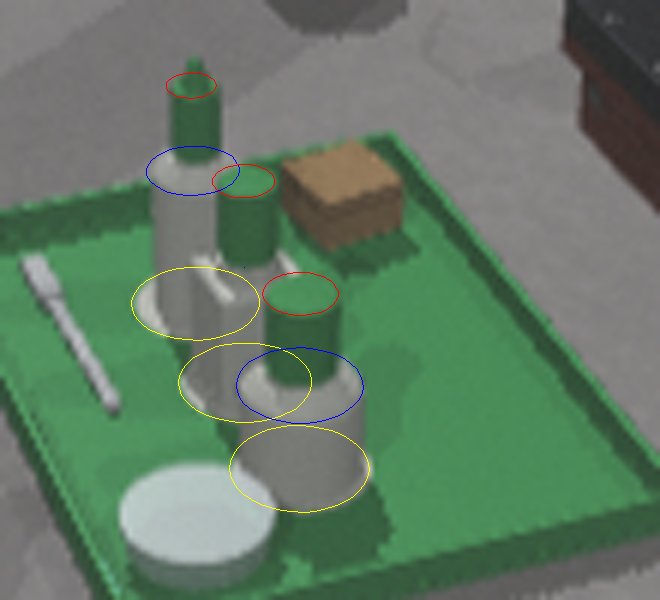

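The pictures match the start picture to within a pixel: all three bottles stand on their spots, and the petri dish and cardboard box are unmoved. One last look at the dock, then I hand in.

Run:
```python
from h import *
c=capture("top");save(c,"t9.png",(120,120,500,260),2)
s=state();print(s["time_s"],s["ft_force"])
```

```text
56.15 [-0.26103207  0.17601266  0.40143966]
```

View pics/t9.png

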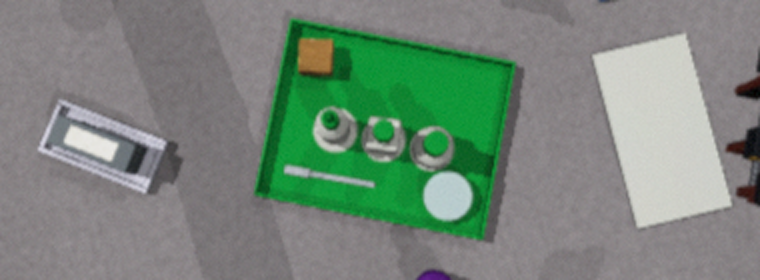

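The slide box (label centre at crop (90,143)) lies inside the dock lips, the bottles (335,125), (383,135), (433,148) are back in the tray, and the board is empty.

```bash
python3 -c "
from rig import *
print(finish_job())"
```

```text
the job is handed in; nothing more can be done
None
```

I moved the three bottles onto the white board so that they stood there together. I then lifted the slide box into the dock, and stood the tall, square and squat bottles back in the tray in that order. I handed the job in at about 56 s with the gripper open and clear of everything; no verdict was reported.

- **Bottles:** all three are upright. In the top and side pictures they match the start pictures to within about a pixel (about 2 mm). Their final tool positions agreed with the pick positions to about 1 mm.
- **Slide box:** it lies flat between the dock's lips. I measured its centre within about 2 mm of the dock's centre.
- **Bystanders:** the petri dish, cardboard box and forceps look unmoved.
- **Forces:** the highest wrist reading I saw was about 12 N, while setting down the square bottle and the slide box.

The top and side cameras disagreed by 2 to 3 mm on where the dock is. The wrist camera settled that before I placed the box. No check failed.

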